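Close down the grit tank

TASK

Close down the grit tank for the night. Hang every dipper that is standing out by its handle on a hook of the drip rail. Snap the lid pole out of its clips, put its hook through the ring eye of the tank lid while the lid stands open and pull the lid fully shut with it (keep the gripper off the lid), then take the pole out of the ring and snap it back into both clips of its rest; leave the vase, the polishing pad and the jar undisturbed.

Things in the scene. Friction and masses are not known exactly. Their poses are not given: they have to be found in the camera images.
- tank: open grey settling tank fixed on the bench, 300 (x) x 230 (y) x 200 mm high, under its lid; origin: centre of its underside. Its front faces -y, its hinges are on the +y rim.
- lid (a joint): angle of the tank's lid in rad: 0 = shut flat on the rim, about 1 = standing open. The lid is an aluminium plate 312 x 238 mm, 6 mm thick, 0.6 kg, hinged along the tank's +y rim; its free edge swings up and over towards +y as it opens. Stiff friction hinges (about 1 N m) hold it wherever it is left; 2 to 4 N at the ring moves it.
- lid_hinge (a point): on the lid's hinge axis, mid-length, 200 mm above the bench; its x axis is the hinge axis (fixed to the tank, same axes as the tank).
- lid_ring (a point): centre of the steel ring eye that stands out from the middle of the lid's free edge: opening 40 mm wide, bar 6 mm thick, 270 mm from the hinge axis and 5 mm above the lid's lower face plane; it moves with the lid. Its x axis is the hole's axis (parallel to the hinge axis, so the ring stands upright edge-on); its -y axis points away from the hinge. With the lid shut it is 205 mm above the bench, in front (-y) of the tank; open, 400 to 460 mm.
- rest: pole rest fixed on the bench: base bar 50 x 250 x 12 mm (behind the clips, from x = +12 to +62 mm) with two upright brackets 94 mm high, each with a sprung steel C clip 15 mm wide whose mouth faces the rest's -x (towards the robot); the clips stand at y = -90 and +90 mm of the rest, open space between them. Origin: on the bench straight below the middle of the clip line.
- rest_seat (a point): midway between the two clips on the axis of a bar seated in them, 70 mm above the bench; axes as the rest's (y along the seated bar). A bar is snapped out by pulling it 40 to 45 mm along -x (the clip lips reach 25 mm in front of this point) and snapped in by pushing it level along +x from there, within about 4 mm in height; 8 to 20 N for both clips together.
- pole: the lid pole: aluminium tube 16 mm in diameter, 410 mm long, 0.16 kg. Origin on its axis near the middle (its centre of mass is within 30 mm of it); its y axis runs along the pole to the hook end at y = +240 mm (brass hook), the rubber-gripped butt is at y = -172 mm. At the start it lies level in the two clips, hook end towards the tank.
- pole_hook (a point): middle of the pole's hook prong: brass, 8 mm thick with a 12 mm ball end, leaving the pole's end at right angles along the pole's +x axis (tip 36 mm from the pole's axis, leaning back 6 mm towards the butt). The point is at (18, 247, 0) mm of the pole. The prong is about level (within 0.1 rad) and points away from the robot (rest's +x) while the pole is in the rest.
- rail: steel drip rail fixed on the bench: a 12 mm bar 360 mm long at 200 mm height on two posts at y = -170 and +170 mm of the rail, with three hooks that point to the rail's -x. Origin: on the bench below the bar's middle.
- hook0 (a point): drip hook at y = +120 mm of the rail: this point is on the axis of its level prong (8 mm thick), 60 mm in front of the bar and 200 mm above the bench; the prong runs along x, from the bar to 85 mm in front of it, and ends in a tip turned up by 12 mm at 97 mm. Axes as the rail's.
- hook1 (a point): drip hook at y = 0 mm of the rail: this point is on the axis of its level prong (8 mm thick), 60 mm in front of the bar and 200 mm above the bench; the prong runs along x, from the bar to 85 mm in front of it, and ends in a tip turned up by 12 mm at 97 mm. Axes as the rail's.
- hook2 (a point): drip hook at y = -120 mm of the rail: this point is on the axis of its level prong (8 mm thick), 60 mm in front of the bar and 200 mm above the bench; the prong runs along x, from the bar to 85 mm in front of it, and ends in a tip turned up by 12 mm at 97 mm. Axes as the rail's.
- dipper_blue: grit dipper, a dark blue enamel mug 58 mm in diameter, 65 mm high, open at the top, wall 2.5 mm, 0.09 to 0.15 kg, with a loop handle on its +y side that reaches 62 mm from the mug's axis. Origin: centre of its underside, z up the mug. It may be absent.
- blue_eye (a point): middle of the opening of that mug's handle, at (0, 42, 34) mm of the mug; the opening is 37 mm high, 25 mm wide, seen along the mug's x axis; the handle bar is 7 mm thick.
- dipper_white: grit dipper, a white enamel mug 58 mm in diameter, 65 mm high, open at the top, wall 2.5 mm, 0.09 to 0.15 kg, with a loop handle on its +y side that reaches 62 mm from the mug's axis. Origin: centre of its underside, z up the mug. It may be absent.
- white_eye (a point): middle of the opening of that mug's handle, at (0, 42, 34) mm of the mug; the opening is 37 mm high, 25 mm wide, seen along the mug's x axis; the handle bar is 7 mm thick.
- dipper_steel: grit dipper, a bare metal mug 58 mm in diameter, 65 mm high, open at the top, wall 2.5 mm, 0.09 to 0.15 kg, with a loop handle on its +y side that reaches 62 mm from the mug's axis. Origin: centre of its underside, z up the mug. It may be absent.
- steel_eye (a point): middle of the opening of that mug's handle, at (0, 42, 34) mm of the mug; the opening is 37 mm high, 25 mm wide, seen along the mug's x axis; the handle bar is 7 mm thick.
- dipper_green: grit dipper, a green enamel mug 58 mm in diameter, 65 mm high, open at the top, wall 2.5 mm, 0.09 to 0.15 kg, with a loop handle on its +y side that reaches 62 mm from the mug's axis. Origin: centre of its underside, z up the mug. It may be absent.
- green_eye (a point): middle of the opening of that mug's handle, at (0, 42, 34) mm of the mug; the opening is 37 mm high, 25 mm wide, seen along the mug's x axis; the handle bar is 7 mm thick.
- vase: purple glass vase, 118 mm high, 116 mm across, to be left alone; origin: centre of its underside.
- rub_pad: polishing pad, black with an orange face, 90 x 55 x 28 mm, to be left alone; origin: centre of its underside.
- grit_jar: closed glass jar of grit, 64 mm across, 110 mm high, to be left alone; origin: centre of its underside.
Mind the look-alikes: they are no part of the job. What is shaped like the dipper_blue but yellow is not meant. Leave any brown look-alike of the dipper_steel alone.

How it is judged:
By the outcome, as a careful person would: the job done as asked, in the order asked, and still so for the second after the job is handed in, with the robot touching nothing.
Of dipper_blue, dipper_white, dipper_steel, dipper_green only 2 to 3 are there at a start; the rules pass over those that are not, and their reading is None.
At some moment in a run one of dipper_blue, dipper_white, dipper_steel, dipper_green may be knocked a few centimetres aside while the robot is not near it.
It also fails if it takes over 208 s, if anything falls off the work surface, if the arm or the gripper's body presses on something with over 40 N, if the wrist force passes 120 N, or if a joint passes its speed limit or range.

ROBOT

A 7-joint arm with a two-finger parallel gripper is mounted at the origin on the work surface. World frame = base frame: x ahead of the robot, y to its left, z up, the work surface at z = 0. Lengths are in m, angles in rad, forces in N, time in s.
With the tool pointing down it reaches from about 0.425 to 0.825 m from the base axis. Payload 3.6 kg.
Tool frame: the origin (TCP) lies on the centre line of the jaws, within the pads' length; the fingertips stand 19 mm ahead of it and the grasp point (between the pads) is the TCP; x points along the fingers, y is the direction in which the jaws open and shut, and the axes are right-handed (so a half turn about x gives the same grasp; the last joint's range is limited). The gripper opens to 85 mm and grips with 20 to 120 N. Pads are 22 mm wide; open, the fingers measure 114 mm over their backs; the gripper's body (76 mm by 85 mm) begins 54 mm behind the grasp point. The pads swing forward as they close: fully open they stand 13 mm farther back than shut.
Start: joints at [1.27, 0.615, -0.013, 1.423, 0.008, 1.103, -0.04], TCP at [0.176, -0.626, 0.221] pointing down, gripper open.
Joint ranges: [-3.12, 3.12], [-0.3, 2.06], [-1.34, 1.32], [0.26, 2.42], [-1.36, 4.5], [0.01, 1.98], [-2.84, 2.84]. Speed limits (rad/s): [2.79, 2.79, 3.14, 3.14, 3.14, 3.14, 3.14].

INTERFACE

Orientations are given as a rotation vector (axis times angle).
In Python, from bench import * gives the robot as it stands.
- The arm moves only by the tool move_arm, never from a script. Its arguments are lists of equal length, an entry for each row: "slide": the shift along the tool's x, y, z in mm, a list of three; "roll": the turn about the tool's x in rad; "gripper": the closure, from -1 (fully open) to 1 (shut). In form: {"slide": [[dx, dy, dz], ...], "roll": [roll, ...], "gripper": [gripper, ...]}. A call has exactly 10 rows; each row shifts and turns the pose as measured when the row begins, along the tool's axes as they then stand; what a row does not reach is not made up. A row lasts 1/10 s, in which the tool goes at most 50 mm and 8.59 degrees, less where a joint would pass 70% of its speed; a pose out of reach is approached as far as the arm can. A call is refused whole if a number of a shift passes 50 or a number of a turn 0.15, either way. A call with a gripper value outside its range is refused whole. The fingers move at their own pace and stop on an object; "force" is the grip in N (left out, the last holds). Time passes only in rows, so rows that do not move let the fingers close, or fill a call up. It gives the time, the measured TCP pose, the force and the opening at its end, in the units of the state.
- get_state(): the state, without advancing time (a new reading comes with each control period).
- read_camera(name): name is "scene" or "top" or "wrist"; returns a dict with "image" (384x512x3 uint8, red, green, blue), "depth" (384x512 float32, m along the optical axis (not along the pixel's ray), 0 where there is no reading), "fx", "fy", "cx", "cy" (pixels), "extrinsics" (4x4, takes a point from world to camera coordinates). Camera axes: x right, y down, z forward; pixel columns grow to the right and rows downward; lengths in m; the calibration is good to about 2 mm. The wrist camera is an equidistant fisheye: a pixel r from the principal point sees the ray r / f radians off the axis. A picture is of the moment at which its call begins.
- close_job(): hands the job in, once; it reports no verdict.
Trained networks look in a picture, given as the dict that the camera call returned (one of the last four; its "shot" number tells which), for a name from the list of things; names that differ only in an ending like _2 or _b are one class to them, and where a whole thing is asked for, a point or a joint stands for the part that bears it (a point fixed in the world has none). Each returns a list of dicts, best first, with "confidence" (0 to 1); they miss things now and then, are a little off and sometimes report something else, mostly with a low value. They report only what shows in the picture. A call takes as long as a camera call. They do not tell look-alikes from the thing itself.
- trace(picture, target): "mask" (384x512 bool, what is visible of it) and "extent" ([left, top, width, height] in pixels, round what is visible of it).
The state is a dict: "time": time; "q": joint angles; "qvel": joint speeds; "joint_torque": joint torques, N m; "ee_pos": TCP position; "tcp_rot": TCP orientation; "contact_force": force on the tool from outside, world axes, zero at the start; "moment": the same for the moment, N m; "grip_width": finger opening in m.
Only numpy, scipy, OpenCV 4.12 (cv2) and the standard library are available. Lean on these libraries where they do the work, as an engineer would, in place of code of your own. Each camera call takes 0.05 s, during which the arm holds its last target. There are 200 camera calls.

## Working session

There is one attempt and no reset: what is moved stays moved. The work goes in short steps, Python scripts to look and compute and a tool call to move; the robot and the scene stay as the last step left them, time stands still between calls to the robot, and variables do not carry over. Pictures are saved under pics/ and viewed, about 12 in all and at most 16, crops included, and the job is handed in when it is done.

Besides the shell and the picture viewer there is one more tool, called after "Emit:" in YAML: its name, and indented under it one key for each argument. move_arm: Moves the arm, as the interface text tells. Its arguments: {"type":"object","properties":{"slide":{"type":"array","items":{"type":"array","items":{"type":"number"}}},"roll":{"type":"array","items":{"type":"number"}},"gripper":{"type":"array","items":{"type":"number"}},"force":{"type":"number"}},"required":["slide","roll","gripper"]}

```bash
ls; mkdir -p pics; cat > h.py <<'E'
from bench import *
import numpy as np, cv2
from scipy.spatial.transform import Rotation as R
def cloud(p):
    d=p["depth"]; v,u=np.indices(d.shape)
    c=np.stack([(u-p["cx"])/p["fx"]*d,(v-p["cy"])/p["fy"]*d,d],-1)
    E=np.array(p["extrinsics"]); w=(c-E[:3,3])@E[:3,:3]
    w[d<=0]=np.nan
    return w
def proj(p,X):
    E=np.array(p["extrinsics"]); c=np.atleast_2d(X)@E[:3,:3].T+E[:3,3]
    return np.c_[c[:,0]/c[:,2]*p["fx"]+p["cx"],c[:,1]/c[:,2]*p["fy"]+p["cy"]]
def save(p,n,crop=None,k=1):
    im=p["image"]
    if crop: l,t,w,h=crop; im=im[t:t+h,l:l+w]
    cv2.imwrite("pics/"+n,cv2.resize(im[...,::-1],None,fx=k,fy=k,interpolation=cv2.INTER_CUBIC))
E
python3 - <<'E'
from h import *
s=get_state(); print({k:np.round(v,3) for k,v in s.items()})
a=read_camera("scene"); b=read_camera("top")
cv2.imwrite("pics/a.png",cv2.resize(np.vstack([a["image"],b["image"]])[...,::-1],(400,600)))
save(a,"a1.png",k=1.5); save(b,"b1.png",k=1.5)
for n in "tank lid rest pole rail dipper_blue dipper_white dipper_steel dipper_green vase rub_pad grit_jar pole_hook lid_ring".split():
  for nm,p in (("s",a),("t",b)):
    w=cloud(p)
    for r in trace(p,n)[:4]:
      if r["confidence"]<.2: continue
      m=r["mask"]; X=w[m]; X=X[~np.isnan(X[:,0])]
      c=p["image"][m].mean(0).astype(int)
      print(nm,n,round(r["confidence"],2),r["extent"],"med",np.round(np.median(X,0),3) if len(X) else None,"lo",np.round(np.percentile(X,2,axis=0),3) if len(X) else None,"hi",np.round(np.percentile(X,98,axis=0),3)if len(X) else None,"rgb",c)
E
```

```text
pics
{'time': np.float64(0.0), 'q': array([ 1.269,  0.616, -0.013,  1.425,  0.008,  1.103, -0.04 ]), 'qvel': array([ 0.003,  0.   ,  0.001,  0.001,  0.001, -0.   , -0.   ]), 'joint_torque': array([ 1.0000e-03, -4.6921e+01,  2.5900e-01, -1.7103e+01,  1.0000e-02,
        1.0000e-02, -0.0000e+00]), 'ee_pos': array([ 0.176, -0.625,  0.22 ]), 'tcp_rot': array([ 2.075,  0.29 , -2.076]), 'contact_force': array([-0.227, -0.552,  0.573]), 'moment': array([ 0.029,  0.019, -0.063]), 'grip_width': np.float64(0.086)}
s tank 0.58 [266.7, 58.5, 91.1, 107.9] med [0.562 0.471 0.154] lo [0.406 0.326 0.018] hi [0.712 0.58  0.391] rgb [84 84 81]
t tank 0.68 [89.1, 121.5, 85.9, 102.9] med [0.556 0.463 0.132] lo [0.4   0.33  0.017] hi [0.708 0.579 0.395] rgb [65 67 61]
s lid 0.81 [275.1, 58.4, 80.5, 45.8] med [0.567 0.493 0.316] lo [0.412 0.428 0.204] hi [0.711 0.58  0.405] rgb [97 94 95]
s lid 0.4 [214.9, 251.2, 17.1, 20.8] med [ 0.542 -0.271  0.037] lo [ 0.517 -0.304  0.003] hi [ 0.572 -0.248  0.068] rgb [151 146 148]
t lid 0.69 [92.5, 123.4, 39.1, 91.6] med [0.552 0.498 0.324] lo [0.41  0.431 0.205] hi
[... 4022 characters left out ...]
228  0.118] rgb [58 59 56]
s pole_hook 0.88 [205.0, 155.1, 55.6, 75.1] med [ 0.431 -0.019  0.077] lo [ 0.416 -0.213  0.067] hi [0.445 0.199 0.083] rgb [174 166 161]
t pole_hook 0.91 [202.7, 207.8, 108.5, 11.2] med [ 0.429 -0.002  0.076] lo [ 0.413 -0.206 -0.   ] hi [0.453 0.205 0.087] rgb [138 134 126]
s lid_ring 0.94 [277.7, 60.1, 79.9, 44.8] med [0.564 0.495 0.312] lo [0.403 0.429 0.023] hi [0.71  1.065 0.399] rgb [99 95 97]
s lid_ring 0.23 [155.5, 213.4, 22.9, 27.9] med [ 0.305 -0.272  0.082] lo [ 0.205 -0.293  0.   ] hi [ 0.323 -0.187  0.114] rgb [108 105 100]
t lid_ring 0.79 [93.5, 122.7, 40.7, 89.6] med [0.553 0.498 0.325] lo [0.41  0.429 0.204] hi [0.708 0.585 0.404] rgb [102 103  96]
```

View pics/a1.png

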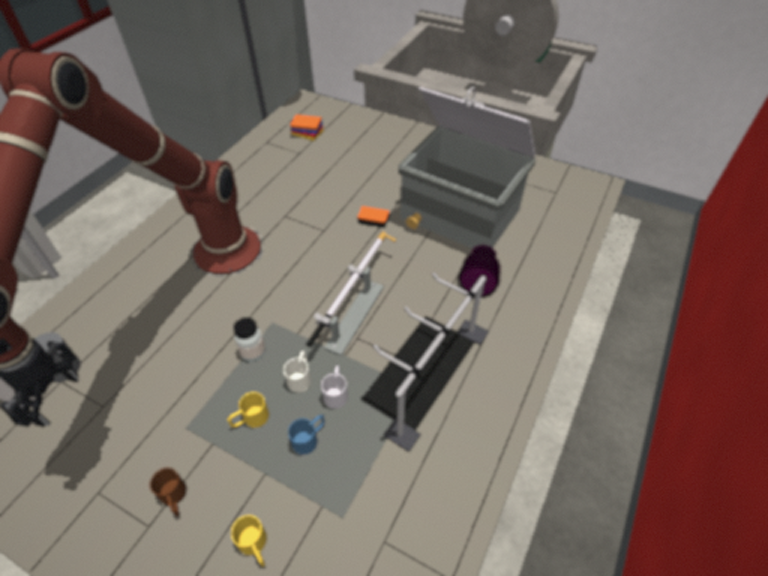

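View pics/b1.png

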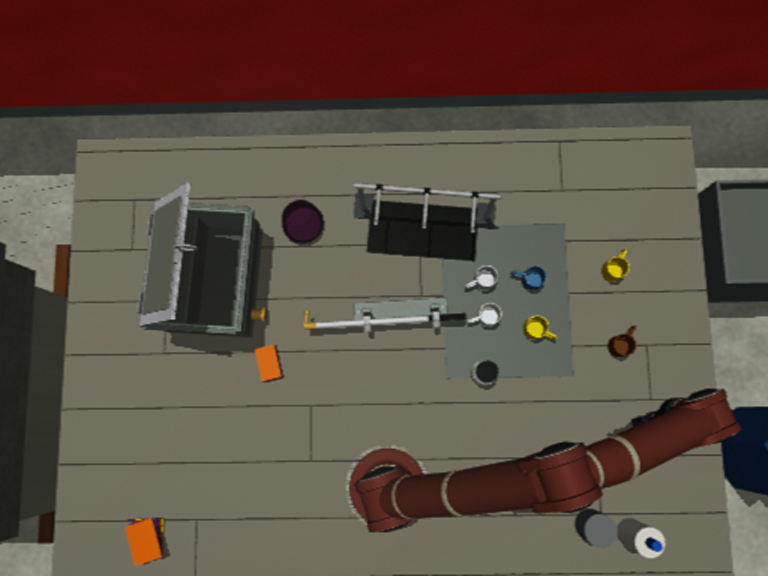

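The scene picture shows white, steel and blue mugs around (297,374), (334,390), (303,434). The two yellow ones and the brown one are look-alikes, and there is no green. The rail hooks are at about (375,350)–(440,280), with the pole in its rest and the lid open. Next I measure the rail, mugs, ring and pole.

```bash
cat >> h.py <<'E'
def wcloud(p):
    d=p["depth"]; v,u=np.indices(d.shape)
    x,y=(u-p["cx"])/p["fx"],(v-p["cy"])/p["fy"]; r=np.hypot(x,y)+1e-9
    t=np.tan(np.minimum(r,1.5)); c=np.stack([x/r*t*d,y/r*t*d,d],-1)
    E=np.array(p["extrinsics"]); w=(c-E[:3,3])@E[:3,:3]
    w[(d<=0)|(r>1.3)]=np.nan
    return w
def mug(X,c0):
    """X points, c0 guess -> centre (circle fit on wall/rim), handle yaw"""
    from scipy.optimize import least_squares
    X=X[~np.isnan(X[:,0])]
    c=np.array(c0[:2],float)
    for i in range(4):
        r=np.hypot(*(X[:,:2]-c).T)
        W=X[(X[:,2]>.015)&(X[:,2]<.075)&(r>.020)&(r<.036)]
        c=least_squares(lambda q:np.hypot(*(W[:,:2]-q).T)-.0285,c,loss="soft_l1",f_scale=.002).x
    r=np.hypot(*(X[:,:2]-c).T)
    H=X[(r>.037)&(r<.066)&(X[:,2]>.012)&(X[:,2]<.068)]
    v=(H[:,:2]-c).mean(0) if len(H) else np.zeros(2)
    return c,np.arctan2(v[1],v[0]),len(W),len(H)
E
python3 - <<'E'
from h import *
a=read_camera("scene"); b=read_camera("top")
A=cloud(a).reshape(-1,3);B=cloud(b).reshape(-1,3); P=np.r_[A,B]
for n,c in dict(white=(.444,-.28),steel=(.545,-.276),blue=(.541,-.402)).items():
    for X in (A,B,P):
        c1,y,k,h=mug(X,c); print(n,np.round(c1,4),round(y,3),k,h)
for X in (A,B):
    s=X[(X[:,0]>.6)&(X[:,0]<.84)&(X[:,1]<.09)&(X[:,1]>-.33)&(X[:,2]>.185)&(X[:,2]<.225)]
    bar=s[s[:,0]>s[:,0].max()-.03]; 
    f=np.polyfit(bar[:,1],bar[:,0],1); print("bar x=a*y+b",f,"y",bar[:,1].min(),bar[:,1].max(),"z",np.median(bar[:,2]),"x",np.median(bar[:,0]))
    pr=s[(s[:,0]<s[:,0].max()-.03)]
    for lo,hi in((-.06,.1),(-.17,-.06),(-.33,-.17)):
        q=pr[(pr[:,1]>lo)&(pr[:,1]<hi)]; print(" prong",len(q),np.round([q[:,0].min(),q[:,0].max()],3),"fit",np.polyfit(q[:,0],q[:,1],1),"y at mid",np.median(q[:,1]),"z",np.median(q[:,2]))
# pole tube, ring
for n,X in(("A",A),("B",B)):
    s=X[(X[:,0]>.37)&(X[:,0]<.445)&(X[:,1]<.22)&(X[:,1]>-.235)&(X[:,2]>.068)&(X[:,2]<.095)]
    s=s[(abs(s[:,1]-.04)>0)]; f=np.polyfit(s[:,1],s[:,0],1); print(n,"pole x=",f,"y",s[:,1].min(),s[:,1].max(),"ztop",np.percentile(s[:,2],[50,90]))
    s=X[(X[:,1]>.3)&(X[:,1]<.62)&(X[:,0]>.4)&(X[:,0]<.72)&(X[:,2]>.38)]; i=s[:,2]>.408; print("ring pts",np.round(s[i][:12],3))
    s=X[(X[:,1]>.3)&(X[:,1]<.65)&(X[:,0]>.4)&(X[:,0]<.72)&(X[:,2]>.22)&(X[:,2]<.4)]; print("lid slope z=a*y+b",np.polyfit(s[:,1],s[:,2],1),"x",np.percentile(s[:,0],[1,99]), "edge slope", )
w=read_camera("wrist"); save(w,"w0.png"); print(w["fx"],w["cx"],w["cy"],np.round(w["extrinsics"],3))
print(np.round(R.from_rotvec(get_state()["tcp_rot"]).as_matrix(),3))
save(a,"mugs.png",(90,200,150,184),4)
E
```

```text
white [ 0.4441 -0.2814] 1.866 269 19
white [ 0.4438 -0.2802] 2.092 91 24
white [ 0.444  -0.2811] 1.921 361 45
steel [ 0.5445 -0.2764] 1.961 263 14
steel [ 0.544  -0.2745] 1.879 98 17
steel [ 0.5443 -0.276 ] 1.868 361 35
blue [ 0.542  -0.4045] 1.293 273 36
blue [ 0.5413 -0.4031] 1.261 118 28
blue [ 0.5418 -0.4042] 1.287 389 64
bar x=a*y+b [0.09281872 0.75040644] y -0.2152310832938907 0.06493579709248098 z 0.20620416448222328 x 0.7439250402584588
 prong 55 [0.652 0.731] fit [-0.09518397  0.07227177] y at mid 0.006139679433372576 z 0.20464023819203542
 prong 84 [0.64  0.732] fit [-0.31633474  0.09972604] y at mid -0.11423293813578157 z 0.205617263666377
 prong 229 [0.628 0.732] fit [-0.15587211 -0.13194272] y at mid -0.2354539155639427 z 0.20571846367569704
bar x=a*y+b [0.08226629 0.74881255] y -0.1894138387745011 0.06613822421016854 z 0.20381215277215928 x 0.7447932525763123
 prong 43 [0.651 0.732] fit [-0.11035225  0.08478288] y at mid 0.006763765142568922 z 0.20437273993714766
 prong 80 [0.639 0.734] fit [-0.36083574  0.13219862] y at mid -0.11345942627076647 z 0.205097843366113
 pro
[... 552 characters left out ...]
 pole x= [-0.04099377  0.42689273] y -0.21388492147443633 0.20625343445502775 ztop [0.07677534 0.08383354]
ring pts [[0.557 0.434 0.445]
 [0.558 0.432 0.441]
 [0.558 0.429 0.441]
 [0.556 0.424 0.445]
 [0.555 0.419 0.452]
 [0.558 0.446 0.428]
 [0.554 0.438 0.441]
 [0.552 0.433 0.449]
 [0.554 0.432 0.44 ]
 [0.554 0.428 0.442]
 [0.552 0.423 0.448]
 [0.554 0.422 0.442]]
lid slope z=a*y+b [-1.27531304  0.95833859] x [0.40628449 0.71103765] edge slope
297.3186396354542 255.543559794897 187.9392259400945 [[ 0.271 -0.963 -0.    -0.65 ]
 [-0.916 -0.258  0.307 -0.039]
 [-0.296 -0.083 -0.952  0.381]
 [ 0.     0.     0.     1.   ]]
[[ 0.     0.271 -0.962]
 [ 0.    -0.962 -0.271]
 [-1.    -0.    -0.   ]]
```

View pics/mugs.png

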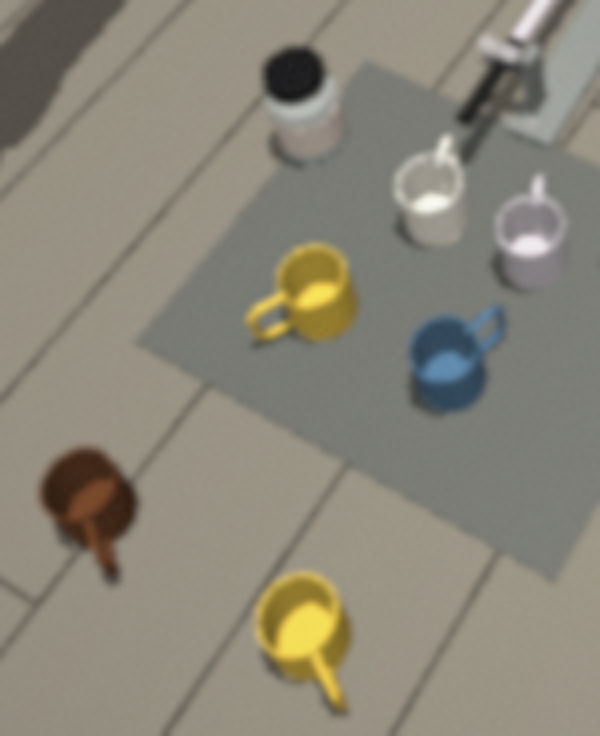

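Crop: white is at (430,200), steel at (530,240) and blue at (448,360). These three match the named colours. The yellow ones (315,295), (303,625) and the brown one (90,495) are look-alikes and stay. I'll move over the mugs and turn the jaws.

Emit:
move_arm:
  slide:
    - [-3,-20,-36]
    - [-3,-20,-36]
    - [-3,-20,-36]
    - [-3,-20,-36]
    - [-3,-20,-36]
    - [-3,-20,-36]
    - [-3,-20,-36]
    - [-3,-20,-36]
    - [-3,-20,-36]
    - [-3,-20,-36]
  roll: [0,0,0,0,0,0,0,0,0,0]
  gripper: [-1,-1,-1,-1,-1,-1,-1,-1,-1,-1]
  force: 60

```text
time: 2.65
ee_pos: [0.4733, -0.3346, 0.2501]
tcp_rot: [2.078, 0.261, -2.087]
contact_force: [1.3, -0.3, -0.5]
grip_width: 0.0853
```

Emit:
move_arm:
  slide:
    - [0,0,0]
    - [0,0,0]
    - [0,0,0]
    - [0,0,0]
    - [0,0,0]
    - [0,0,0]
    - [0,0,0]
    - [0,0,0]
    - [0,0,0]
    - [0,0,0]
  roll: [-0.15,-0.15,-0.15,-0.15,-0.15,-0.15,-0.15,-0.15,-0.15,-0.15]
  gripper: [-1,-1,-1,-1,-1,-1,-1,-1,-1,-1]

```text
time: 3.65
ee_pos: [0.4827, -0.3237, 0.2517]
tcp_rot: [1.065, 1.288, -1.068]
contact_force: [-0.3, 0.7, -0.4]
grip_width: 0.0854
```

```bash
cat >> h.py <<'E'
def pose():
    s=get_state(); M=R.from_rotvec(s["tcp_rot"]).as_matrix()
    return np.array(s["ee_pos"]),np.arctan2(M[1,1],M[0,1]),M,s
def go(t,yaw=None):
    """print what is left to target t (m), yaw: shift along tool axes (mm) AFTER rolling"""
    p,a,M,s=pose()
    print("t",round(s["time"],2),"tcp",np.round(p,4),"yaw",round(a,3),"tilt",np.round(M[:,0],3),"w",round(s["grip_width"],4),"F",np.round(s["contact_force"],1))
    if t is None: return
    roll=0 if yaw is None else -(((yaw-a)+np.pi)%(2*np.pi)-np.pi)
    N=M@R.from_euler("x",roll).as_matrix()
    print("  roll",round(roll,3),"then shift mm",np.round(N.T@(np.array(t)-p)*1e3,1), "| in present axes",np.round(M.T@(np.array(t)-p)*1e3,1))
E
python3 - <<'E'
from h import *
go([.545,-.276,.25])
w=read_camera("wrist"); W=wcloud(w).reshape(-1,3)
for n,c in dict(white=(.444,-.28),steel=(.545,-.276),blue=(.541,-.402)).items():
    c1,y,k,h=mug(W,c); print(n,np.round(c1,4),round(y,3),k,h)
save(w,"w1.png",k=1.5)
E
```

```text
t 3.65 tcp [ 0.4827 -0.3237  0.2517] yaw 0.191 tilt [ 0.003 -0.005 -1.   ] w 0.0854 F [-0.3  0.7 -0.4]
  roll 0 then shift mm [  1.7  70.3 -35. ] | in present axes [  1.7  70.3 -35. ]
white [ 0.4464 -0.2755] 1.876 826 150
steel [ 0.5445 -0.2714] 1.966 1127 190
blue [ 0.5425 -0.3991] 1.296 1477 176
```

View pics/w1.png

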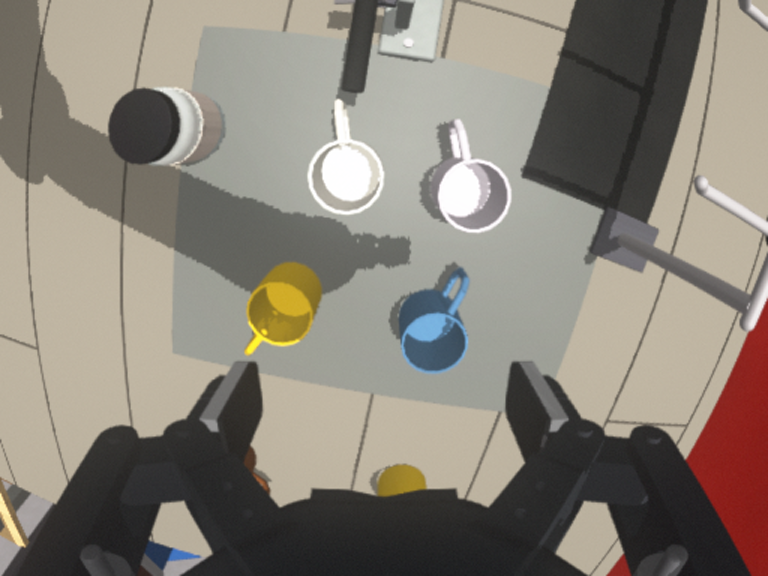

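Wrist view: steel is at (475,190) and white at (347,175), both with handles up in the image. Blue is at (433,330), and the jar at (150,125) is out of the way. Steel goes first.

Emit:
move_arm:
  slide:
    - [0,0,0]
    - [0,0,0]
    - [0,15,-5]
    - [0,15,-5]
    - [0,15,-5]
    - [0,15,-5]
    - [0,15,-4]
    - [0,0,0]
    - [0,0,0]
    - [0,0,0]
  roll: [-0.1,-0.09,0,0,0,0,0,0,0,0]
  gripper: [-1,-1,-1,-1,-1,-1,-1,-1,-1,-1]

```text
time: 4.7
ee_pos: [0.5513, -0.2645, 0.2518]
tcp_rot: [0.93, 1.357, -0.928]
contact_force: [0.2, 0.7, -0.6]
grip_width: 0.0853
```

```bash
python3 - <<'E'
from h import *
go([.5445,-.274,.045],.38)
w=read_camera("wrist"); W=wcloud(w).reshape(-1,3); b=read_camera("top"); B=cloud(b).reshape(-1,3);a=read_camera("scene"); A=cloud(a).reshape(-1,3)
for X in (W,B,A):
    c1,y,k,h=mug(X,(.545,-.274)); print(np.round(c1,4),round(y,3),k,h)
E
```

```text
t 4.7 tcp [ 0.5513 -0.2645  0.2518] yaw 0.374 tilt [ 0.006 -0.002 -1.   ] w 0.0853 F [ 0.2  0.7 -0.6]
  roll -0.006 then shift mm [206.8 -10.8   5.4] | in present axes [206.8 -10.7   5.5]
[ 0.5453 -0.2702] 1.975 1083 138
[ 0.5438 -0.2758] 1.97 69 18
[ 0.5446 -0.2765] 1.966 262 16
```

Emit:
move_arm:
  slide:
    - [22,-5,3]
    - [25,-5,2]
    - [25,0,0]
    - [25,0,0]
    - [25,0,0]
    - [25,0,0]
    - [20,0,0]
    - [16,0,0]
    - [12,0,0]
    - [6,0,0]
  roll: [-0.02,0,0,0,0,0,0,0,0,0]
  gripper: [-1,-1,-1,-1,-1,-1,-1,-1,-1,-1]

```text
time: 5.85
ee_pos: [0.5421, -0.2863, 0.0469]
tcp_rot: [0.924, 1.348, -0.929]
contact_force: [-1.0, -0.3, -0.9]
grip_width: 0.0854
```

```bash
python3 - <<'E'
from h import *
go([.5445,-.274,.045],.40)
E
```

```text
t 5.85 tcp [ 0.5421 -0.2863  0.0469] yaw 0.375 tilt [ 0.011 -0.011 -1.   ] w 0.0854 F [-1.  -0.3 -0.9]
  roll -0.025 then shift mm [  1.8   6.9 -10.4] | in present axes [  1.8   6.7 -10.6]
```

Emit:
move_arm:
  slide:
    - [0,4,-5]
    - [0,3,-5]
    - [1,0,0]
    - [0,0,0]
    - [0,0,0]
    - [0,0,0]
    - [0,0,0]
    - [0,0,0]
    - [0,0,0]
    - [0,0,0]
  roll: [-0.03,0,0,0,0,0,0,0,0,0]
  gripper: [-1,-1,-1,-1,1,1,1,1,1,1]

```text
time: 6.85
ee_pos: [0.5469, -0.2748, 0.0494]
tcp_rot: [0.899, 1.352, -0.905]
contact_force: [-0.3, 0.1, 0.7]
grip_width: 0.0529
```

```bash
python3 - <<'E'
from h import *
go([.5445,-.274,.045],.40)
E
```

```text
t 6.85 tcp [ 0.5469 -0.2748  0.0494] yaw 0.406 tilt [ 0.016 -0.015 -1.   ] w 0.0529 F [-0.3  0.1  0.7]
  roll 0.006 then shift mm [ 4.4 -1.9 -1.7] | in present axes [ 4.4 -1.9 -1.7]
```

```bash
python3 - <<'E'
from h import *
w=read_camera("wrist"); save(w,"w2.png",(100,80,312,270),2)
go(None)
E
```

```text
t 6.9 tcp [ 0.5469 -0.2748  0.0494] yaw 0.406 tilt [ 0.016 -0.015 -1.   ] w 0.0528 F [0.3 0.1 0.4]
```

View pics/w2.png

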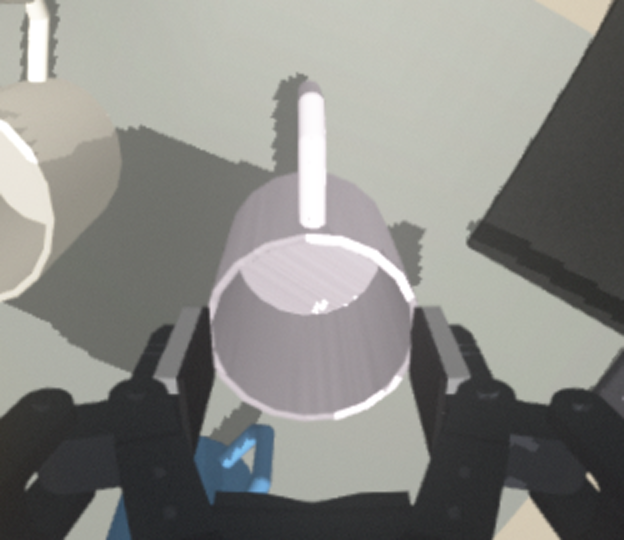

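```bash
cat > rail.py <<'E'
from h import *
from scipy.optimize import least_squares
a=read_camera("scene"); b=read_camera("top")
def seg(P,a,b):
    a,b=np.array(a),np.array(b); t=np.clip(((P-a)@(b-a))/((b-a)@(b-a)),0,1); return np.hypot(*(P-a-t[:,None]*(b-a)).T)
for X in (cloud(a).reshape(-1,3),cloud(b).reshape(-1,3)):
    s=X[(X[:,0]>.6)&(X[:,0]<.80)&(X[:,1]<.09)&(X[:,1]>-.33)&(X[:,2]>.19)&(X[:,2]<.222)][:,:2]
    def f(q):
        c,sn=np.cos(q[2]),np.sin(q[2]); L=(s-q[:2])@np.array([[c,-sn],[sn,c]])
        return np.min([seg(L,(0,-.18),(0,.18))]+[seg(L,(-.097,y),(0,y)) for y in(-.12,0,.12)],0)
    r=least_squares(f,[.742,-.118,-.09],loss="soft_l1",f_scale=.003)
    q=r.x; c,sn=np.cos(q[2]),np.sin(q[2])
    print(len(s),"rail",np.round(q,4),"med res",np.round(np.median(f(q)),4),[np.round([q[0]-.06*c-y*sn,q[1]-.06*sn+y*c],4) for y in(.12,0,-.12)])
E
python3 rail.py
```

```text
604 rail [ 0.7389 -0.1189 -0.1042] med res 0.0024 [array([0.6917, 0.0067]), array([ 0.6792, -0.1126]), array([ 0.6668, -0.232 ])]
479 rail [ 0.7372 -0.1168 -0.1043] med res 0.0026 [array([0.69  , 0.0088]), array([ 0.6775, -0.1106]), array([ 0.665 , -0.2299])]
```

Emit:
move_arm:
  slide:
    - [-15,0,0]
    - [-25,0,0]
    - [-25,0,0]
    - [-25,0,0]
    - [-25,0,0]
    - [-25,0,0]
    - [-25,0,0]
    - [-20,0,0]
    - [-10,0,0]
    - [0,0,0]
  roll: [0,0,0,0,0,0,0,0,0,0]
  gripper: [1,1,1,1,1,1,1,1,1,1]

```text
time: 8.0
ee_pos: [0.5416, -0.2697, 0.2569]
tcp_rot: [0.898, 1.357, -0.903]
contact_force: [0.2, 0.0, -1.2]
grip_width: 0.0529
```

Emit:
move_arm:
  slide:
    - [0,0,0]
    - [0,0,0]
    - [0,0,0]
    - [0,0,0]
    - [0,5,-41]
    - [0,5,-41]
    - [0,5,-41]
    - [0,5,-41]
    - [0,5,-41]
    - [0,5,-41]
  roll: [0.13,0.13,0.13,0.13,0,0,0,0,0,0]
  gripper: [1,1,1,1,1,1,1,1,1,1]

```text
time: 9.0
ee_pos: [0.5971, -0.033, 0.2403]
tcp_rot: [1.303, 1.132, -1.337]
contact_force: [1.6, -0.0, -0.9]
grip_width: 0.0529
```

```bash
cat >> h.py <<'E'
RAIL=np.array([.738,-.118,-.104])
def rail(x,y,z):
    c,s=np.cos(RAIL[2]),np.sin(RAIL[2]); return [RAIL[0]+c*x-s*y,RAIL[1]+s*x+c*y,z]
E
python3 - <<'E'
from h import *
go(rail(-.15,.078,.2214),-.104)
E
```

```text
t 9.0 tcp [ 0.5971 -0.033   0.2403] yaw -0.152 tilt [-0.014 -0.014 -1.   ] w 0.0529 F [ 1.6 -0.  -0.9]
  roll -0.048 then shift mm [18.8 -0.8 -8.3] | in present axes [18.8 -1.2 -8.3]
```

Emit:
move_arm:
  slide:
    - [6,0,-3]
    - [6,0,-3]
    - [6,0,-2]
    - [0,0,0]
    - [0,0,0]
    - [0,0,0]
    - [0,0,0]
    - [0,0,0]
    - [0,0,0]
    - [0,0,0]
  roll: [-0.05,0,0,0,0,0,0,0,0,0]
  gripper: [1,1,1,1,1,1,1,1,1,1]

```text
time: 10.0
ee_pos: [0.5958, -0.0198, 0.2174]
tcp_rot: [1.263, 1.169, -1.3]
contact_force: [-0.5, 0.2, -1.2]
grip_width: 0.0529
```

```bash
python3 - <<'E'
from h import *
go(rail(-.15,.078,.2214),-.104)
w=read_camera("wrist"); s=read_camera("scene")
p,a,M,st=pose(); eye=p+M@np.array([.0154,0,-.042])
print("eye",eye,"hook0",rail(-.06,.12,.2), proj(s,eye))
W=wcloud(w).reshape(-1,3)
# handle pts near eye, prong pts
H=W[(np.abs(W-eye)<[.012,.03,.035]).all(1)]; print(len(H),np.round([np.median(H,0),H.min(0),H.max(0)],4))
h=np.array(rail(-.08,.12,.2)); Q=W[(np.abs(W-h)<[.03,.015,.02]).all(1)]; print(len(Q),np.round([np.median(Q,0),Q.min(0),Q.max(0)],4))
i=np.vstack([cv2.resize(w["image"][60:330,90:420],(600,490))])
cv2.imwrite("pics/w3.png",i[...,::-1])
E
```

```text
t 10.0 tcp [ 0.5958 -0.0198  0.2174] yaw -0.097 tilt [-0.021 -0.01  -1.   ] w 0.0529 F [-0.5  0.2 -1.2]
  roll 0.007 then shift mm [-4.   1.6  5. ] | in present axes [-4.   1.5  5. ]
eye [0.59951404 0.02202379 0.2015062 ] hook0 [np.float64(0.6907817025241791), np.float64(0.00758038216013239), 0.2] [[275.54015928 177.48121969]]
2095 [[0.6014 0.0114 0.2257]
 [0.5875 0.0051 0.1721]
 [0.6115 0.044  0.2355]]
880 [[0.6758 0.0147 0.204 ]
 [0.6519 0.0079 0.1987]
 [0.7009 0.0199 0.2171]]
```

View pics/w3.png

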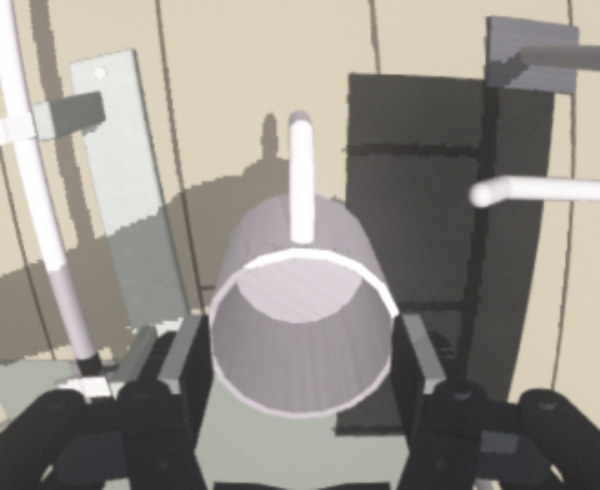

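The handle (300,180) lines up with the prong (480–600,190) once shifted right. I raise about 5 mm and start threading, then check.

Emit:
move_arm:
  slide:
    - [-5,0,2]
    - [0,0,1]
    - [0,10,0]
    - [0,10,0]
    - [0,10,0]
    - [0,10,0]
    - [0,0,0]
    - [0,0,0]
    - [0,0,0]
    - [0,0,0]
  roll: [0,0,0,0,0,0,0,0,0,0]
  gripper: [1,1,1,1,1,1,1,1,1,1]

```text
time: 11.1
ee_pos: [0.6367, -0.0268, 0.2222]
tcp_rot: [1.262, 1.17, -1.301]
contact_force: [0.4, 0.3, -1.6]
grip_width: 0.053
```

```bash
cat > ins.py <<'E'
from h import *
import sys
ry,off=float(sys.argv[1]),float(sys.argv[2])   # hook y in rail, TCP height above eye
go(rail(-.068,ry-.042,.206+off),-.104)
w=read_camera("wrist"); W=wcloud(w).reshape(-1,3)
p,a,M,st=pose()
T=(W-p)@M   # tool coordinates
T=T[~np.isnan(T[:,0])]
H=T[(abs(T[:,1])<.012)&(T[:,2]<-.045)&(T[:,2]>-.075)&(T[:,0]>-.012)&(T[:,0]<.045)]
print("handle far end z",np.round(np.percentile(H[:,2],[1,5]),4),"y",np.round(np.median(H[:,1]),4),"top x",np.round(np.percentile(H[:,0],[2,10]),4),len(H))
Q=T[(T[:,1]>.02)&(T[:,1]<.12)&(T[:,2]<-.025)&(T[:,2]>-.06)&(abs(T[:,0]-(p[2]-.2))<.02)]
for lo in (.02,.04,.06,.08,.1):
    q=Q[(Q[:,1]>lo)&(Q[:,1]<lo+.02)]
    if len(q)>5: print(" prong at y",lo+.01,"z mid",np.round((q[:,2].min()+q[:,2].max())/2,4),np.round([q[:,2].min(),q[:,2].max()],4),"top x",np.round(np.percentile(q[:,0],5),4))
E
python3 ins.py .12 .0154
```

```text
t 11.1 tcp [ 0.6367 -0.0268  0.2222] yaw -0.096 tilt [-0.022 -0.01  -1.   ] w 0.053 F [ 0.4  0.3 -1.6]
  roll 0.008 then shift mm [-0.  42.3  2.1] | in present axes [-0.  42.2  2.5]
handle far end z [-0.0641 -0.0637] y 0.0007 top x [-0.0116 -0.0109] 599
 prong at y 0.03 z mid -0.0447 [-0.0488 -0.0406] top x 0.0098
 prong at y 0.05 z mid -0.0445 [-0.0485 -0.0406] top x 0.0161
 prong at y 0.06999999999999999 z mid -0.0443 [-0.0484 -0.0401] top x 0.0155
 prong at y 0.09 z mid -0.0443 [-0.0483 -0.0404] top x 0.0151
 prong at y 0.11 z mid -0.0425 [-0.06  -0.025] top x 0.0092
```

Lateral fit is within 1 mm and vertical margins are over 10 mm. I push on and lower onto the prong.

Emit:
move_arm:
  slide:
    - [0,10,0]
    - [0,10,0]
    - [0,10,0]
    - [0,10,0]
    - [0,2,0]
    - [0,0,0]
    - [5,0,0]
    - [5,0,0]
    - [4,0,0]
    - [0,0,0]
  roll: [0,0,0,0,0,0,0,0,0,0]
  gripper: [1,1,1,1,1,1,1,1,1,1]

```text
time: 12.15
ee_pos: [0.6754, -0.0308, 0.2069]
tcp_rot: [1.258, 1.173, -1.303]
contact_force: [0.4, 0.4, -1.5]
grip_width: 0.0529
```

```bash
python3 ins.py .12 .0154
```

```text
t 12.15 tcp [ 0.6754 -0.0308  0.2069] yaw -0.095 tilt [-0.026 -0.011 -1.   ] w 0.0529 F [ 0.4  0.4 -1.5]
  roll 0.009 then shift mm [-14.5   3.    2.4] | in present axes [-14.5   2.9   2.5]
handle far end z [-0.0641 -0.0634] y 0.0005 top x [-0.0113 -0.0105] 832
 prong at y 0.03 z mid -0.0442 [-0.0482 -0.0401] top x 0.0011
 prong at y 0.05 z mid -0.0442 [-0.0483 -0.04  ] top x 0.0008
 prong at y 0.06999999999999999 z mid -0.0425 [-0.06  -0.025] top x -0.0051
```

Emit:
move_arm:
  slide:
    - [3,0,0]
    - [1,0,0]
    - [0,0,0]
    - [0,0,0]
    - [0,0,0]
    - [0,0,0]
    - [0,0,0]
    - [0,0,0]
    - [0,0,0]
    - [0,0,0]
  roll: [0,0,0,0,0,0,0,0,0,0]
  gripper: [1,1,-0.5,-0.8,-0.8,-0.8,-0.8,-0.8,-0.8,-0.8]

```text
time: 13.2
ee_pos: [0.677, -0.0305, 0.2055]
tcp_rot: [1.261, 1.169, -1.299]
contact_force: [1.2, 0.3, -0.1]
grip_width: 0.0771
```

Emit:
move_arm:
  slide:
    - [-10,0,0]
    - [-15,0,0]
    - [-20,0,0]
    - [-20,0,0]
    - [-20,0,0]
    - [-20,-20,20]
    - [0,-20,40]
    - [0,-20,40]
    - [0,-10,20]
    - [0,0,0]
  roll: [0,0,0,0,0,0,0,0,0,0]
  gripper: [-1,-1,-1,-1,-1,-1,-1,-1,-1,-1]

```text
time: 14.2
ee_pos: [0.5975, -0.1436, 0.324]
tcp_rot: [1.262, 1.166, -1.29]
contact_force: [0.7, 0.3, -0.1]
grip_width: 0.0853
```

```bash
cat > look.py <<'E'
from h import *
import sys
go(None)
w=read_camera("wrist");b=read_camera("top");a=read_camera("scene")
C=dict(W=wcloud(w).reshape(-1,3),T=cloud(b).reshape(-1,3),S=cloud(a).reshape(-1,3))
for n,c in dict(white=(.444,-.28),steel=(.545,-.276),blue=(.541,-.404)).items():
    if n not in sys.argv: continue
    for k,X in C.items():
        c1,y,i,h=mug(X,c); print(n,k,np.round(c1,4),round(y,3),i,h)
cv2.imwrite("pics/"+sys.argv[1],np.hstack([cv2.resize(a["image"][130:310,140:350],(420,360)),cv2.resize(w["image"],(380,360))])[...,::-1])
E
python3 look.py l1.png white blue
```

```text
t 14.2 tcp [ 0.5975 -0.1436  0.324 ] yaw -0.091 tilt [-0.013 -0.01  -1.   ] w 0.0853 F [ 0.7  0.3 -0.1]
white W [ 0.4463 -0.2761] 1.859 891 108
white T [ 0.4438 -0.2801] -1.796 91 8
white S [ 0.4445 -0.2814] 1.869 268 20
blue W [ 0.5431 -0.3992] 1.304 982 98
blue T [ 0.5411 -0.4031] 1.485 119 32
blue S [ 0.5419 -0.4047] 1.295 274 35
```

View pics/l1.png

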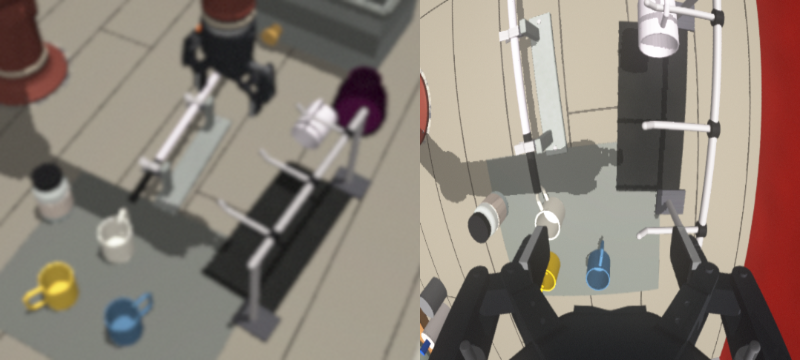

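Steel hangs on hook0 (in the left view at (318,123), inner prong by the vase). Next is white at (115,238), onto hook1.

Emit:
move_arm:
  slide:
    - [0,0,0]
    - [0,0,0]
    - [0,0,0]
    - [12,-37,17]
    - [12,-37,17]
    - [12,-37,17]
    - [12,-37,17]
    - [12,-37,17]
    - [0,0,0]
    - [0,0,0]
  roll: [-0.13,-0.13,-0.13,0,0,0,0,0,0,0]
  gripper: [-1,-1,-1,-1,-1,-1,-1,-1,-1,-1]

```text
time: 15.35
ee_pos: [0.4634, -0.2561, 0.2589]
tcp_rot: [0.943, 1.375, -0.926]
contact_force: [1.0, 0.3, -0.0]
grip_width: 0.0855
```

```bash
cat > m.py <<'E'
from h import *
import sys
x,y,z,yaw=map(float,sys.argv[1:5]); go([x,y,z],yaw)
w=read_camera("wrist"); print(mug(wcloud(w).reshape(-1,3),(x,y)))
E
python3 m.py .4447 -.279 .047 .295
```

```text
t 15.35 tcp [ 0.4634 -0.2561  0.2589] yaw 0.37 tilt [-0.005  0.016 -1.   ] w 0.0855 F [ 1.   0.3 -0. ]
  roll 0.075 then shift mm [211.6 -24.5  20. ] | in present axes [211.6 -25.9  18.1]
(array([ 0.44514039, -0.27536861]), np.float64(1.8697473348751439), 1066, 137)
```

Emit:
move_arm:
  slide:
    - [0,-12,10]
    - [0,-12,10]
    - [0,0,0]
    - [25,0,0]
    - [25,0,0]
    - [25,0,0]
    - [25,0,0]
    - [25,0,0]
    - [15,0,0]
    - [0,0,0]
  roll: [0.075,0,0,0,0,0,0,0,0,0]
  gripper: [-1,-1,-1,-1,-1,-1,-1,-1,-1,-1]

```text
time: 16.4
ee_pos: [0.4623, -0.2687, 0.1175]
tcp_rot: [0.984, 1.349, -0.947]
contact_force: [-0.5, 0.0, 0.2]
grip_width: 0.0856
```

```bash
python3 m.py .4447 -.279 .047 .295
```

```text
t 16.4 tcp [ 0.4623 -0.2687  0.1175] yaw 0.327 tilt [ 0.011  0.02  -1.   ] w 0.0856 F [-0.5  0.   0.2]
  roll 0.032 then shift mm [ 70.1 -21.    5.9] | in present axes [ 70.1 -21.2   5.2]
(array([ 0.44542023, -0.27540695]), np.float64(1.8717591228921417), 3327, 354)
```

Emit:
move_arm:
  slide:
    - [0,-10,2]
    - [0,-8,2]
    - [0,-5,2]
    - [0,0,0]
    - [0,0,0]
    - [0,0,0]
    - [0,0,0]
    - [0,0,0]
    - [0,0,0]
    - [0,0,0]
  roll: [0.03,0,0,0,0,0,0,0,0,0]
  gripper: [-1,-1,-1,-1,-1,-1,-1,-1,-1,-1]

```text
time: 17.45
ee_pos: [0.4447, -0.2834, 0.1226]
tcp_rot: [1.008, 1.326, -0.967]
contact_force: [0.1, 0.8, -0.2]
grip_width: 0.0853
```

```bash
python3 m.py .4447 -.279 .047 .295; python3 -c "
from h import *
print(np.round(get_state()['q'],2))"
```

```text
t 17.45 tcp [ 0.4447 -0.2834  0.1226] yaw 0.296 tilt [ 0.021  0.015 -1.   ] w 0.0853 F [ 0.1  0.8 -0.2]
  roll 0.001 then shift mm [75.6 -0.6 -3.6] | in present axes [75.6 -0.6 -3.6]
(array([ 0.44498678, -0.27545978]), np.float64(1.8761552451948411), 3025, 303)
[ 0.81  0.58 -0.41  1.89  0.3   0.72  0.53]
```

Emit:
move_arm:
  slide:
    - [0,0,-2]
    - [12,0,-1]
    - [15,0,0]
    - [15,-1,0]
    - [15,0,0]
    - [12,0,0]
    - [8,0,0]
    - [4,0,0]
    - [0,0,0]
    - [0,0,0]
  roll: [0,0,0,0,0,0,0,0,0,0]
  gripper: [-1,-1,-1,-1,-1,-1,-1,-1,-1,-1]

```text
time: 18.5
ee_pos: [0.4444, -0.278, 0.0348]
tcp_rot: [1.008, 1.328, -0.966]
contact_force: [0.8, 0.3, 1.0]
grip_width: 0.0856
```

```bash
python3 m.py .4447 -.279 .047 .295
```

```text
t 18.5 tcp [ 0.4444 -0.278   0.0348] yaw 0.297 tilt [ 0.02   0.016 -1.   ] w 0.0856 F [0.8 0.3 1. ]
  roll 0.002 then shift mm [-12.2   0.3   0.9] | in present axes [-12.2   0.3   0.9]
(array([ 0.44507801, -0.2755786 ]), np.float64(1.9938299631367866), 8974, 1485)
```

Position is good. I raise 12 mm and close.

Emit:
move_arm:
  slide:
    - [-8,0,0]
    - [-4,0,0]
    - [0,0,0]
    - [0,0,0]
    - [0,0,0]
    - [0,0,0]
    - [0,0,0]
    - [0,0,0]
    - [0,0,0]
    - [0,0,0]
  roll: [0,0,0,0,0,0,0,0,0,0]
  gripper: [-1,-1,-1,1,1,1,1,1,1,1]

```text
time: 19.55
ee_pos: [0.4423, -0.2806, 0.0507]
tcp_rot: [1.005, 1.326, -0.971]
contact_force: [0.1, 1.0, -1.2]
grip_width: 0.0012
```

```bash
python3 m.py .4447 -.279 .047 .295
```

```text
t 19.55 tcp [ 0.4423 -0.2806  0.0507] yaw 0.295 tilt [ 0.019  0.012 -1.   ] w 0.0012 F [ 0.1  1.  -1.2]
  roll -0.0 then shift mm [ 3.8  2.7 -0.8] | in present axes [ 3.8  2.7 -0.8]
(array([ 0.46672676, -0.27121142]), np.float64(1.7982467883934683), 6274, 979)
```

Emit:
move_arm:
  slide:
    - [-15,0,0]
    - [-25,0,0]
    - [-25,0,0]
    - [-25,0,0]
    - [-25,0,0]
    - [-25,0,0]
    - [-25,0,0]
    - [-20,0,0]
    - [-10,0,0]
    - [0,0,0]
  roll: [0,0,0,0,0,0,0,0,0,0]
  gripper: [1,1,1,1,1,1,1,1,1,1]

```text
time: 20.6
ee_pos: [0.4385, -0.2796, 0.2485]
tcp_rot: [1.005, 1.338, -0.966]
contact_force: [0.0, -0.3, -1.4]
grip_width: 0.0011
```

```bash
python3 - <<'E'
from h import *
go(rail(-.15,-.042,.2194),-.104)
E
```

```text
t 20.6 tcp [ 0.4385 -0.2796  0.2485] yaw 0.3 tilt [ 0.013  0.02  -1.   ] w 0.0011 F [ 0.  -0.3 -1.4]
  roll 0.404 then shift mm [  33.6  130.8 -149.1] | in present axes [ 33.6 178.9 -85.7]
```

The fingers closed on nothing. I look where the white mug is.

```bash
python3 look.py l2.png white blue
```

```text
t 20.6 tcp [ 0.4385 -0.2796  0.2485] yaw 0.3 tilt [ 0.013  0.02  -1.   ] w 0.0011 F [ 0.  -0.3 -1.4]
white W [ 0.444 -0.28 ] 0.0 0 0
white T [ 0.444 -0.28 ] -2.896 0 4
white S [ 0.444 -0.28 ] 1.682 0 2
blue W [ 0.541 -0.404] 0.0 0 0
blue T [ 0.5404 -0.4038] -1.695 1 1
blue S [ 0.5418 -0.4046] 1.288 275 35
```

View pics/l2.png

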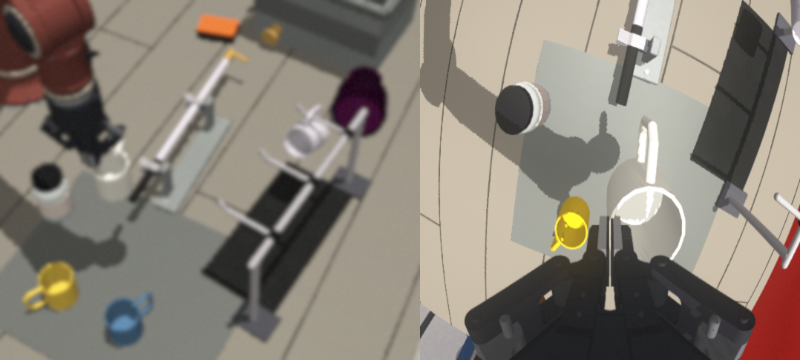

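The mug did come up: its left wall is pinched between the fingers (wrist view (612,220)), body to the right at (648,235), handle up at (650,150). I measure how it sits in the tool frame.

```bash
cat > held.py <<'E'
from h import *
from scipy.optimize import least_squares
w=read_camera("wrist"); W=wcloud(w).reshape(-1,3); p,a,M,st=pose(); T=(W-p)@M; T=T[~np.isnan(T[:,0])]
go(None)
S=T[(T[:,1]>-.045)&(T[:,1]<.08)&(abs(T[:,2])<.09)&(T[:,0]>-.04)&(T[:,0]<.075)]
im=w["image"].reshape(-1,3)[~np.isnan(W[:,0])]
Z=S[:,0]; print("n",len(S),"x(depth) pct",np.round(np.percentile(Z,[1,5,25,50,75,95,99]),4))
I=(T[:,1]>-.045)&(T[:,1]<.08)&(abs(T[:,2])<.09)&(T[:,0]>-.04)&(T[:,0]<.075)&(im.astype(int).sum(1)>330); S=T[I]
np.save("S.npy",S)
o=np.array([.028,0.])
for i in range(5):
    r=np.hypot(*(S[:,1:]-o).T); K=S[(r>.02)&(r<.036)]
    o=least_squares(lambda q:np.hypot(*(K[:,1:]-q).T)-.0285,o,loss="soft_l1",f_scale=.002).x
rim=K[:,0]; print("axis (y,z)",np.round(o,4),"rim x",np.round(np.percentile(rim,[1,5,10]),4),"bottom",np.round(np.percentile(S[:,0],[95,99.5]),4))
r=np.hypot(*(S[:,1:]-o).T); H=S[(r>.037)&(r<.068)]; v=H[:,1:]-o; print("handle n",len(H),"dir",np.round(v.mean(0),4),"reach",np.round(np.percentile(np.hypot(*v.T),[90,98]),4),"angle off -z",np.arctan2(v[:,0].mean(),-v[:,1].mean()),"handle x",np.round(np.percentile(H[:,0],[1,5,50,95]),4))
k=S[(r<.034)&(r>.024)]
# rim tilt: top-most points by sector
ang=np.arctan2(k[:,2]-o[1],k[:,1]-o[0])
print("rim x by sector",[ (round(t,1),round(float(np.percentile(k[abs(ang-t)<.25][:,0],3)),4)) for t in np.arange(-3,3.1,.75) if (abs(ang-t)<.25).sum()>8])
E
python3 held.py
```

```text
t 20.8 tcp [ 0.437  -0.2791  0.2462] yaw 0.3 tilt [ 0.008  0.023 -1.   ] w 0.001 F [-0.3 -0.  -2.8]
n 10460 x(depth) pct [-0.0385 -0.0316 -0.0115  0.0052  0.0328  0.0452  0.0459]
axis (y,z) [ 0.0263 -0.0023] rim x [-0.037  -0.0209 -0.0164] bottom [0.0453 0.0461]
handle n 1013 dir [ 0.0032 -0.0487] reach [0.0582 0.06  ] angle off -z 0.0660140711423669 handle x [-0.0118 -0.0113 -0.0054  0.0342]
rim x by sector [(np.float64(-3.0), -0.0389), (np.float64(-2.2), -0.017), (np.float64(-1.5), -0.0168), (np.float64(-0.8), -0.0168), (np.float64(0.0), -0.0159), (np.float64(0.8), -0.0153), (np.float64(1.5), -0.0051), (np.float64(2.2), 0.038), (np.float64(3.0), -0.0177)]
```

```bash
python3 - <<'E'
from h import *
go(rail(-.186,-.046,.222),-.038)
E
```

```text
t 20.8 tcp [ 0.437  -0.2791  0.2462] yaw 0.3 tilt [ 0.008  0.023 -1.   ] w 0.001 F [-0.3 -0.  -2.8]
  roll 0.338 then shift mm [  28.2  105.8 -138.2] | in present axes [ 28.2 145.7 -95.2]
```

Emit:
move_arm:
  slide:
    - [0,0,0]
    - [0,0,0]
    - [0,0,0]
    - [0,15,-20]
    - [0,15,-20]
    - [0,15,-20]
    - [0,15,-20]
    - [0,15,-20]
    - [0,15,-20]
    - [0,15,-18]
  roll: [0.11,0.11,0.12,0,0,0,0,0,0,0]
  gripper: [1,1,1,1,1,1,1,1,1,1]

```text
time: 21.8
ee_pos: [0.5444, -0.1459, 0.235]
tcp_rot: [1.271, 1.216, -1.257]
contact_force: [0.9, 0.3, -0.7]
grip_width: 0.0012
```

```bash
python3 - <<'E'
from h import *
go(rail(-.186,-.046,.222),-.038)
E
```

```text
t 21.8 tcp [ 0.5444 -0.1459  0.235 ] yaw -0.065 tilt [-0.019  0.032 -0.999] w 0.0012 F [ 0.9  0.3 -0.7]
  roll -0.027 then shift mm [12.9  4.1 -1.2] | in present axes [12.9  4.  -1.3]
```

Emit:
move_arm:
  slide:
    - [5,4,-1]
    - [4,0,0]
    - [0,0,0]
    - [0,0,0]
    - [0,0,0]
    - [0,0,0]
    - [0,0,0]
    - [0,0,0]
    - [0,0,0]
    - [0,0,0]
  roll: [-0.03,0,0,0,0,0,0,0,0,0]
  gripper: [1,1,1,1,1,1,1,1,1,1]

```text
time: 22.8
ee_pos: [0.5453, -0.1469, 0.2217]
tcp_rot: [1.245, 1.236, -1.239]
contact_force: [-0.2, 0.1, -1.3]
grip_width: 0.0011
```

```bash
cat > prong.py <<'E'
from h import *
import sys
hy=float(sys.argv[1])
w=read_camera("wrist"); W=wcloud(w).reshape(-1,3); p,a,M,st=pose(); T=(W-p)@M
# points within 25 mm of the expected prong line, reported in tool axes
c,s=np.cos(RAIL[2]),np.sin(RAIL[2]); L=(W[:,:2]-RAIL[:2])@np.array([[c,-s],[s,c]])
I=(L[:,0]>-.115)&(L[:,0]<-.02)&(abs(L[:,1]-hy)<.018)&(abs(W[:,2]-.205)<.018)
for lo in np.arange(-.115,-.02,.02):
    J=I&(L[:,0]>lo)&(L[:,0]<lo+.02)
    if J.sum()>5: print(" rail x",round(lo+.01,3),J.sum(),"tool y",np.round(np.median(T[J,1]),4),"z mid",np.round((np.percentile(T[J,2],3)+np.percentile(T[J,2],97))/2,4),"top x",np.round(np.percentile(T[J,0],4),4),"bot",np.round(np.percentile(T[J,0],96),4))
E
python3 held.py; python3 prong.py 0; python3 -c "
from h import *
go(rail(-.186,-.046,.222),-.038)"
```

```text
t 22.85 tcp [ 0.5453 -0.1468  0.2218] yaw -0.034 tilt [-0.026  0.032 -0.999] w 0.0011 F [-0.4  0.3 -0.8]
n 10469 x(depth) pct [-0.0387 -0.0316 -0.0113  0.0053  0.0329  0.0454  0.0461]
axis (y,z) [ 0.026  -0.0026] rim x [-0.0371 -0.0221 -0.0163] bottom [0.0454 0.0463]
handle n 1008 dir [ 0.0032 -0.0487] reach [0.0583 0.06  ] angle off -z 0.0660574319027258 handle x [-0.0117 -0.0111 -0.0051  0.0343]
rim x by sector [(np.float64(-3.0), -0.0393), (np.float64(-2.2), -0.0169), (np.float64(-1.5), -0.0167), (np.float64(-0.8), -0.0165), (np.float64(0.0), -0.0157), (np.float64(0.8), -0.0151), (np.float64(1.5), -0.0049), (np.float64(2.2), 0.0378), (np.float64(3.0), -0.0175)]
 rail x -0.105 107 tool y 0.0945 z mid -0.0467 top x 0.0041 bot 0.0089
 rail x -0.085 204 tool y 0.111 z mid -0.0455 top x 0.0049 bot 0.0186
 rail x -0.065 261 tool y 0.1272 z mid -0.044 top x 0.0146 bot 0.0186
 rail x -0.045 222 tool y 0.147 z mid -0.0427 top x 0.0141 bot 0.018
 rail x -0.025 152 tool y 0.165 z mid -0.0415 top x 0.0135 bot 0.0174
t 22.9 tcp [ 0.5454 -0.1468  0.2217] yaw -0.034 tilt [-0.027  0.032 -0.999] w 0.0012 F [ 0.3  0.  -1.8]
  roll 0.004 then shift mm [-0.3  2.8 -2.4] | in present axes [-0.3  2.8 -2.4]
```

Emit:
move_arm:
  slide:
    - [0,0,-4]
    - [0,0,-3]
    - [0,10,1]
    - [0,10,1]
    - [0,10,1]
    - [0,10,1]
    - [0,5,0]
    - [0,0,0]
    - [0,0,0]
    - [0,0,0]
  roll: [0,0,0,0,0,0,0,0,0,0]
  gripper: [1,1,1,1,1,1,1,1,1,1]

```text
time: 23.9
ee_pos: [0.5959, -0.1444, 0.2196]
tcp_rot: [1.245, 1.237, -1.238]
contact_force: [0.1, 1.0, -1.1]
grip_width: 0.0014
```

```bash
python3 held.py | head -1; python3 prong.py 0
```

```text
t 23.95 tcp [ 0.5958 -0.1444  0.2196] yaw -0.033 tilt [-0.026  0.033 -0.999] w 0.0012 F [ 0.4 -0.7 -1. ]
 rail x -0.105 452 tool y 0.0385 z mid -0.039 top x -0.0011 bot 0.0331
 rail x -0.085 357 tool y 0.057 z mid -0.0336 top x 0.0045 bot 0.0183
 rail x -0.065 370 tool y 0.0771 z mid -0.04 top x 0.0139 bot 0.018
 rail x -0.045 329 tool y 0.0967 z mid -0.0384 top x 0.0135 bot 0.0175
 rail x -0.025 221 tool y 0.1141 z mid -0.0374 top x 0.0129 bot 0.017
```

Emit:
move_arm:
  slide:
    - [0,10,1]
    - [0,10,1]
    - [0,10,1]
    - [0,10,0]
    - [0,3,0]
    - [0,0,0]
    - [5,0,0]
    - [5,0,0]
    - [5,0,0]
    - [0,0,0]
  roll: [0,0,0,0,0,0,0,0,0,0]
  gripper: [1,1,1,1,1,1,1,1,1,1]

```text
time: 25.0
ee_pos: [0.6414, -0.1494, 0.2019]
tcp_rot: [1.245, 1.236, -1.239]
contact_force: [0.4, 0.3, -1.7]
grip_width: 0.0009
```

```bash
python3 held.py | grep -v sector; python3 prong.py 0
```

```text
t 25.05 tcp [ 0.6417 -0.1494  0.2023] yaw -0.034 tilt [-0.025  0.032 -0.999] w 0.0012 F [ 0.5  0.2 -1.1]
n 12365 x(depth) pct [-0.0381 -0.03   -0.0098 -0.0001  0.0267  0.0459  0.0466]
axis (y,z) [ 0.0257 -0.0026] rim x [-0.0369 -0.0213 -0.0156] bottom [0.0459 0.0469]
handle n 2937 dir [ 0.0084 -0.044 ] reach [0.0591 0.0646] angle off -z 0.1891495805008928 handle x [-0.012  -0.0107 -0.0015  0.0331]
 rail x -0.105 120 tool y -0.0018 z mid -0.0467 top x -0.0126 bot -0.0081
 rail x -0.085 1125 tool y 0.0124 z mid -0.0362 top x -0.0158 bot 0.0127
 rail x -0.065 1703 tool y 0.0282 z mid -0.0416 top x -0.0157 bot 0.0089
 rail x -0.045 708 tool y 0.0464 z mid -0.0341 top x -0.0154 bot 0.0069
 rail x -0.025 339 tool y 0.0676 z mid -0.0414 top x -0.0024 bot 0.0017
```

Emit:
move_arm:
  slide:
    - [2,0,0]
    - [1,0,0]
    - [0,0,0]
    - [0,0,0]
    - [-30,0,0]
    - [-40,0,0]
    - [-40,0,0]
    - [-20,0,0]
    - [0,0,0]
    - [0,0,0]
  roll: [0,0,0,0,0,0,0,0,0,0]
  gripper: [1,1,0.65,0.65,0.65,0.65,0.65,0.65,0.65,0.65]

```text
time: 26.1
ee_pos: [0.6459, -0.1533, 0.3363]
tcp_rot: [1.248, 1.231, -1.234]
contact_force: [-0.1, 0.2, -0.5]
grip_width: 0.0149
```

```bash
python3 look.py l3.png blue
```

```text
t 26.1 tcp [ 0.6459 -0.1533  0.3363] yaw -0.034 tilt [-0.019  0.032 -0.999] w 0.0149 F [-0.1  0.2 -0.5]
blue W [ 0.544  -0.3995] 0.0 25 0
blue T [ 0.5416 -0.4028] 1.28 120 32
blue S [ 0.5418 -0.4045] 1.287 276 36
```

View pics/l3.png

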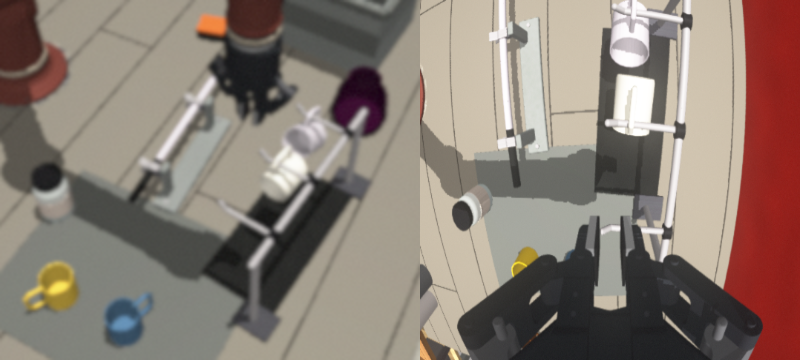

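White now hangs on hook1 (left view (288,175)); I'll recheck that it is still later. Next is blue, onto hook2.

Emit:
move_arm:
  slide:
    - [0,0,0]
    - [0,0,0]
    - [4,-4,34]
    - [4,-4,34]
    - [4,-4,34]
    - [6,-4,34]
    - [10,-4,34]
    - [10,-4,34]
    - [10,-4,34]
    - [10,-3,30]
  roll: [0.12,0.12,0,0,0,0,0,0,0,0]
  gripper: [-1,-1,-1,-1,-1,-1,-1,-1,-1,-1]

```text
time: 27.25
ee_pos: [0.5336, -0.3984, 0.2517]
tcp_rot: [1.41, 1.141, -1.426]
contact_force: [0.7, -0.0, 0.2]
grip_width: 0.0854
```

```bash
python3 m.py .542 -.4035 .12 -.28
```

```text
t 27.25 tcp [ 0.5336 -0.3984  0.2517] yaw -0.266 tilt [-0.047  0.048 -0.998] w 0.0854 F [ 0.7 -0.   0.2]
  roll 0.014 then shift mm [130.7  17.2   6.9] | in present axes [130.7  17.1   7.1]
(array([ 0.54389909, -0.39858342]), np.float64(1.2916363822215304), 1004, 115)
```

Emit:
move_arm:
  slide:
    - [0,0,0]
    - [0,0,0]
    - [0,0,0]
    - [0,0,0]
    - [0,0,0]
    - [0,0,0]
    - [0,0,0]
    - [0,0,0]
    - [0,0,0]
    - [0,0,0]
  roll: [0,0,0,0,0,0,0,0,0,0]
  gripper: [-1,-1,-1,-1,-1,-1,-1,-1,-1,-1]

```text
time: 28.3
ee_pos: [0.5299, -0.4, 0.2461]
tcp_rot: [1.409, 1.148, -1.436]
contact_force: [0.1, -0.2, -0.4]
grip_width: 0.0856
```

```bash
python3 m.py .542 -.4035 .12 -.28
```

```text
t 28.3 tcp [ 0.5299 -0.4     0.2461] yaw -0.27 tilt [-0.057  0.05  -0.997] w 0.0856 F [ 0.1 -0.2 -0.4]
  roll 0.01 then shift mm [124.9  21.2   4. ] | in present axes [124.9  21.2   4.2]
(array([ 0.5439185 , -0.39861015]), np.float64(1.2945286494217252), 1034, 121)
```

Emit:
move_arm:
  slide:
    - [0,10,5]
    - [0,6,2]
    - [15,0,0]
    - [20,0,0]
    - [20,0,0]
    - [20,0,0]
    - [20,0,0]
    - [20,0,0]
    - [10,0,0]
    - [0,0,0]
  roll: [0.014,0,0,0,0,0,0,0,0,0]
  gripper: [-1,-1,-1,-1,-1,-1,-1,-1,-1,-1]

```text
time: 29.35
ee_pos: [0.5378, -0.4067, 0.1166]
tcp_rot: [1.419, 1.137, -1.445]
contact_force: [-0.0, 0.6, 0.8]
grip_width: 0.0856
```

```bash
python3 m.py .542 -.4035 .047 -.28
```

```text
t 29.35 tcp [ 0.5378 -0.4067  0.1166] yaw -0.284 tilt [-0.055  0.048 -0.997] w 0.0856 F [-0.   0.6  0.8]
  roll -0.004 then shift mm [69.3  7.7 -2. ] | in present axes [69.3  7.7 -2.1]
(array([ 0.54385805, -0.39872859]), np.float64(1.2869558717845646), 3118, 330)
```

Emit:
move_arm:
  slide:
    - [0,5,-1]
    - [0,4,-1]
    - [12,0,0]
    - [15,0,0]
    - [15,0,0]
    - [12,0,0]
    - [6,0,0]
    - [3,0,0]
    - [0,0,0]
    - [0,0,0]
  roll: [0,0,0,0,0,0,0,0,0,0]
  gripper: [-1,-1,-1,-1,-1,-1,-1,-1,-1,-1]

```text
time: 30.4
ee_pos: [0.5499, -0.4066, 0.0554]
tcp_rot: [1.42, 1.123, -1.437]
contact_force: [0.2, 0.1, 0.4]
grip_width: 0.0853
```

```bash
python3 m.py .542 -.4035 .047 -.28; python3 - <<'E'
from h import *
b=read_camera("top");a=read_camera("scene")
for p in(a,b): print(mug(cloud(p).reshape(-1,3),(.542,-.4035)))
E
```

```text
t 30.4 tcp [ 0.5499 -0.4066  0.0554] yaw -0.284 tilt [-0.043  0.041 -0.998] w 0.0853 F [0.2 0.1 0.4]
  roll -0.004 then shift mm [ 8.9 -7.9 -0.5] | in present axes [ 8.9 -7.9 -0.5]
(array([ 0.54400329, -0.39893274]), np.float64(1.2879996185925555), 6606, 756)
(array([ 0.54225905, -0.40361072]), np.float64(1.2911651825225376), 132, 31)
(array([ 0.54105663, -0.40426574]), np.float64(1.3539123245413893), 59, 23)
```

Emit:
move_arm:
  slide:
    - [3,-5,0]
    - [2,-3,0]
    - [0,0,0]
    - [0,0,0]
    - [0,0,0]
    - [0,0,0]
    - [0,0,0]
    - [0,0,0]
    - [0,0,0]
    - [0,0,0]
  roll: [0,0,0,0,0,0,0,0,0,0]
  gripper: [-1,-1,-1,-1,-1,-1,-1,-1,-1,-1]

```text
time: 31.55
ee_pos: [0.5419, -0.4045, 0.0519]
tcp_rot: [1.421, 1.12, -1.436]
contact_force: [0.0, 0.3, 1.1]
grip_width: 0.0855
```

```bash
python3 m.py .542 -.4035 .047 -.28
```

```text
t 31.55 tcp [ 0.5419 -0.4045  0.0519] yaw -0.284 tilt [-0.041  0.04  -0.998] w 0.0855 F [0.  0.3 1.1]
  roll -0.004 then shift mm [ 5.   0.1 -0.8] | in present axes [ 5.   0.1 -0.8]
(array([ 0.54379666, -0.39886377]), np.float64(1.2874842423017303), 6906, 683)
```

Emit:
move_arm:
  slide:
    - [2,0,0]
    - [0,0,0]
    - [0,0,0]
    - [0,0,0]
    - [0,0,0]
    - [0,0,0]
    - [0,0,0]
    - [0,0,0]
    - [0,0,0]
    - [0,0,0]
  roll: [0,0,0,0,0,0,0,0,0,0]
  gripper: [-1,1,1,1,1,1,1,1,1,1]

```text
time: 32.6
ee_pos: [0.5437, -0.4049, 0.0507]
tcp_rot: [1.422, 1.116, -1.433]
contact_force: [1.8, 0.1, 0.9]
grip_width: 0.001
```

```bash
python3 m.py .542 -.4035 .047 -.28
```

```text
t 32.6 tcp [ 0.5437 -0.4049  0.0507] yaw -0.284 tilt [-0.036  0.038 -0.999] w 0.001 F [1.8 0.1 0.9]
  roll -0.004 then shift mm [ 3.8 -1.9 -0.7] | in present axes [ 3.8 -1.9 -0.7]
(array([ 0.52140102, -0.39530971]), np.float64(1.3948231023730522), 6255, 1033)
```

The pads have passed through to a wall pinch again, this time on the other side. It held well before, so I lift and measure the hold.

Emit:
move_arm:
  slide:
    - [-10,0,0]
    - [-20,0,0]
    - [-25,0,0]
    - [-25,0,0]
    - [-25,0,0]
    - [-25,0,0]
    - [-25,0,0]
    - [-20,0,0]
    - [-10,0,0]
    - [0,0,0]
  roll: [0,0,0,0,0,0,0,0,0,0]
  gripper: [1,1,1,1,1,1,1,1,1,1]

```text
time: 33.65
ee_pos: [0.5485, -0.4119, 0.2461]
tcp_rot: [1.42, 1.12, -1.437]
contact_force: [0.3, -0.4, -0.7]
grip_width: 0.0011
```

```bash
sed -i 's/o=np.array(\[.028,0.\])/import sys; sg=float(sys.argv[1]); o=np.array([sg*.028,0.])/; s/T\[:,1\]>-.045/sg*T[:,1]>-.045/g; s/T\[:,1\]<.08/sg*T[:,1]<.08/g' held.py
sed -i 's/^go(None)/import sys; sg=float(sys.argv[1]); go(None)/; s/sum(1)>330/sum(1)>float(sys.argv[2])/' held.py
python3 held.py -1 190; python3 look.py l4.png; python3 -c "
from h import *
go(rail(-.12,-.166,.222),-.104)"
```

```text
t 33.7 tcp [ 0.5481 -0.4117  0.2452] yaw -0.284 tilt [-0.042  0.04  -0.998] w 0.0012 F [ 0.4  0.1 -0.9]
n 10486 x(depth) pct [-0.0387 -0.0315 -0.0102  0.006   0.0334  0.0465  0.0472]
axis (y,z) [-0.0237 -0.0033] rim x [-0.0369 -0.0224 -0.0156] bottom [0.0465 0.0474]
handle n 1026 dir [-0.0043 -0.0476] reach [0.0581 0.0599] angle off -z -0.08970193042389578 handle x [-0.0278 -0.0106 -0.004   0.0354]
rim x by sector [(np.float64(-3.0), -0.0145), (np.float64(-2.2), -0.0155), (np.float64(-1.5), -0.0158), (np.float64(-0.8), -0.0165), (np.float64(0.0), -0.0293), (np.float64(0.8), 0.0377), (np.float64(1.5), -0.005), (np.float64(2.2), -0.0129), (np.float64(3.0), -0.0143)]
t 33.7 tcp [ 0.5481 -0.4117  0.2452] yaw -0.284 tilt [-0.042  0.04  -0.998] w 0.0012 F [ 0.4  0.1 -0.9]
t 33.85 tcp [ 0.547  -0.4111  0.2425] yaw -0.284 tilt [-0.047  0.043 -0.998] w 0.0009 F [-0.4 -0.  -1.6]
  roll -0.18 then shift mm [  24.    40.5 -144.6] | in present axes [  24.    14.  -149.5]
```

View pics/l4.png

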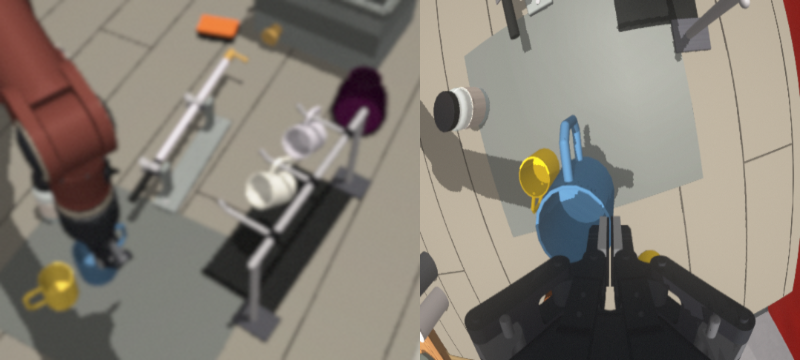

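White hangs quietly on hook1 (left (270,188)); steel is at (303,135). Blue is held upright by its wall, so I carry it to hook2.

```bash
python3 -c "
from h import *
go(rail(-.14,-.1675,.226),-.194)"
```

```text
t 33.85 tcp [ 0.547  -0.4111  0.2425] yaw -0.284 tilt [-0.047  0.043 -0.998] w 0.0009 F [-0.4 -0.  -1.6]
  roll -0.09 then shift mm [  20.9    7.4 -144.4] | in present axes [  20.9   -5.6 -144.5]
```

Emit:
move_arm:
  slide:
    - [0,0,0]
    - [0,1,-20]
    - [0,1,-20]
    - [0,1,-20]
    - [0,1,-20]
    - [0,1,-20]
    - [2,1,-20]
    - [3,1,-18]
    - [3,0,-6]
    - [3,0,0]
  roll: [-0.09,0,0,0,0,0,0,0,0,0]
  gripper: [1,1,1,1,1,1,1,1,1,1]

```text
time: 34.85
ee_pos: [0.5801, -0.2484, 0.2259]
tcp_rot: [1.362, 1.203, -1.38]
contact_force: [0.3, -0.8, -1.3]
grip_width: 0.0012
```

```bash
python3 held.py -1 190 | grep -v sector; python3 prong.py -.12;  python3 -c "
from h import *
go(rail(-.14,-.1675,.222),-.194)"
```

```text
t 34.9 tcp [ 0.5797 -0.2487  0.2252] yaw -0.195 tilt [-0.065  0.062 -0.996] w 0.0008 F [ 0.3  1.1 -1.1]
n 10580 x(depth) pct [-0.0385 -0.0315 -0.0099  0.0064  0.0335  0.0468  0.0475]
axis (y,z) [-0.0236 -0.0037] rim x [-0.0373 -0.0238 -0.0155] bottom [0.0468 0.0477]
handle n 1037 dir [-0.0038 -0.0472] reach [0.058  0.0599] angle off -z -0.08062428587247886 handle x [-0.0298 -0.0105 -0.0037  0.0356]
 rail x -0.105 101 tool y 0.0441 z mid -0.0367 top x 0.0073 bot 0.0119
 rail x -0.085 375 tool y 0.057 z mid -0.0376 top x 0.0084 bot 0.0214
 rail x -0.065 361 tool y 0.077 z mid -0.0394 top x 0.0165 bot 0.0211
 rail x -0.045 339 tool y 0.0964 z mid -0.041 top x 0.015 bot 0.0197
 rail x -0.025 229 tool y 0.1141 z mid -0.0428 top x 0.0139 bot 0.0184
t 34.95 tcp [ 0.5795 -0.2503  0.2255] yaw -0.197 tilt [-0.065  0.061 -0.996] w 0.0012 F [ 0.5 -0.  -1.3]
  roll -0.003 then shift mm [ 2.1  5.9 19.2] | in present axes [ 2.1  6.  19.2]
```

Emit:
move_arm:
  slide:
    - [1,0,7]
    - [1,0,7]
    - [0,0,2]
    - [0,8,-1]
    - [-1,10,-1]
    - [-1,10,-1]
    - [-1,10,-1]
    - [-1,10,-1]
    - [0,0,0]
    - [0,0,0]
  roll: [0,0,0,0,0,0,0,0,0,0]
  gripper: [1,1,1,1,1,1,1,1,1,1]

```text
time: 35.95
ee_pos: [0.6257, -0.2817, 0.2219]
tcp_rot: [1.371, 1.191, -1.394]
contact_force: [-0.0, -0.2, -1.0]
grip_width: 0.0007
```

```bash
python3 held.py -1 190 | grep -v sector; python3 prong.py -.12
```

```text
t 36.0 tcp [ 0.6257 -0.2816  0.2218] yaw -0.212 tilt [-0.063  0.058 -0.996] w 0.0011 F [ 0.2  0.2 -1.7]
n 11830 x(depth) pct [-0.0383 -0.0304 -0.0085  0.0111  0.0308  0.0474  0.0482]
axis (y,z) [-0.0238 -0.0032] rim x [-0.0374 -0.0239 -0.0149] bottom [0.0474 0.0485]
handle n 1608 dir [ 0.0064 -0.0503] reach [0.0639 0.067 ] angle off -z 0.12680642748541934 handle x [-0.0266 -0.0093  0.0106  0.0358]
 rail x -0.105 95 tool y -0.0079 z mid -0.0584 top x 0.0084 bot 0.0122
 rail x -0.085 501 tool y 0.0037 z mid -0.059 top x 0.0098 bot 0.0218
 rail x -0.065 453 tool y 0.0252 z mid -0.0613 top x 0.0177 bot 0.0219
 rail x -0.045 439 tool y 0.0447 z mid -0.0633 top x 0.0163 bot 0.0205
 rail x -0.025 311 tool y 0.0621 z mid -0.0653 top x 0.015 bot 0.0192
```

Emit:
move_arm:
  slide:
    - [1,0,-4]
    - [1,0,-4]
    - [0,0,-4]
    - [0,0,0]
    - [0,0,0]
    - [0,0,0]
    - [0,0,0]
    - [0,0,0]
    - [0,0,0]
    - [0,0,0]
  roll: [-0.01,0,0,0,0,0,0,0,0,0]
  gripper: [1,1,1,1,1,1,1,1,1,1]

```text
time: 37.05
ee_pos: [0.6268, -0.2689, 0.2212]
tcp_rot: [1.363, 1.196, -1.386]
contact_force: [0.4, 0.5, -2.4]
grip_width: 0.0011
```

```bash
python3 held.py -1 190 | grep -v sector; python3 prong.py -.12
```

```text
t 37.1 tcp [ 0.6268 -0.269   0.2212] yaw -0.201 tilt [-0.064  0.057 -0.996] w 0.001 F [-0.4 -0.4 -1.1]
n 11783 x(depth) pct [-0.0384 -0.0305 -0.0084  0.0107  0.0307  0.0475  0.0482]
axis (y,z) [-0.0239 -0.0033] rim x [-0.0373 -0.0239 -0.0148] bottom [0.0475 0.0485]
handle n 1861 dir [ 0.0126 -0.0455] reach [0.0617 0.0667] angle off -z 0.27048659686144927 handle x [-0.026  -0.0091  0.0126  0.0356]
 rail x -0.105 705 tool y -0.0111 z mid -0.0354 top x 0.002 bot 0.0338
 rail x -0.085 495 tool y 0.0058 z mid -0.0464 top x 0.0082 bot 0.0208
 rail x -0.065 461 tool y 0.0266 z mid -0.0485 top x 0.0164 bot 0.0208
 rail x -0.045 427 tool y 0.0466 z mid -0.0505 top x 0.0151 bot 0.019
 rail x -0.025 305 tool y 0.064 z mid -0.052 top x 0.014 bot 0.018
```

Emit:
move_arm:
  slide:
    - [0,8,-1]
    - [0,10,-1]
    - [0,10,-1]
    - [0,10,-1]
    - [0,10,-1]
    - [0,0,0]
    - [0,0,0]
    - [0,0,0]
    - [0,0,0]
    - [0,0,0]
  roll: [0,0,0,0,0,0,0,0,0,0]
  gripper: [1,1,1,1,1,1,1,1,1,1]

```text
time: 38.15
ee_pos: [0.6782, -0.2737, 0.217]
tcp_rot: [1.363, 1.196, -1.386]
contact_force: [0.2, -0.6, -1.0]
grip_width: 0.001
```

```bash
python3 held.py -1 190 | grep -v sector; python3 prong.py -.12
```

```text
t 38.2 tcp [ 0.6782 -0.2738  0.2171] yaw -0.201 tilt [-0.063  0.058 -0.996] w 0.0011 F [ 0.5 -0.1 -0.1]
n 15542 x(depth) pct [-0.0378 -0.0273 -0.0039  0.0115  0.0212  0.0475  0.0485]
axis (y,z) [-0.0239 -0.0033] rim x [-0.0374 -0.0235 -0.0147] bottom [0.0475 0.0493]
handle n 3526 dir [ 0.0177 -0.0353] reach [0.0662 0.0676] angle off -z 0.4652045557377018 handle x [-0.0099 -0.0085  0.0144  0.0357]
 rail x -0.105 56 tool y -0.0571 z mid -0.04 top x 0.0066 bot 0.0105
 rail x -0.085 520 tool y -0.0463 z mid -0.0337 top x 0.0017 bot 0.0208
 rail x -0.065 888 tool y -0.022 z mid -0.0408 top x -0.0004 bot 0.033
 rail x -0.045 840 tool y -0.0076 z mid -0.0355 top x -0.0013 bot 0.0279
 rail x -0.025 360 tool y 0.0121 z mid -0.0465 top x 0.0133 bot 0.0176
```

Emit:
move_arm:
  slide:
    - [5,0,0]
    - [5,0,0]
    - [5,0,0]
    - [1,0,0]
    - [0,0,0]
    - [0,0,0]
    - [-30,0,0]
    - [-40,0,0]
    - [-40,0,0]
    - [-20,0,0]
  roll: [0,0,0,0,0,0,0,0,0,0]
  gripper: [1,1,1,1,0.65,0.65,0.65,0.65,0.65,0.65]

```text
time: 39.25
ee_pos: [0.6834, -0.2801, 0.3301]
tcp_rot: [1.361, 1.204, -1.391]
contact_force: [0.1, -1.1, 0.9]
grip_width: 0.0147
```

```bash
python3 look.py l5.png; python3 -c "
from h import *
go([.427,.02,.2],.04)"
```

```text
t 39.25 tcp [ 0.6834 -0.2801  0.3301] yaw -0.201 tilt [-0.072  0.061 -0.996] w 0.0147 F [ 0.1 -1.1  0.9]
t 39.4 tcp [ 0.6832 -0.2799  0.3276] yaw -0.201 tilt [-0.074  0.061 -0.995] w 0.0152 F [-0.2  0.3  0.3]
  roll -0.241 then shift mm [ 164.2 -234.2 -300.1] | in present axes [ 164.2 -299.  -235.7]
```

View pics/l5.png

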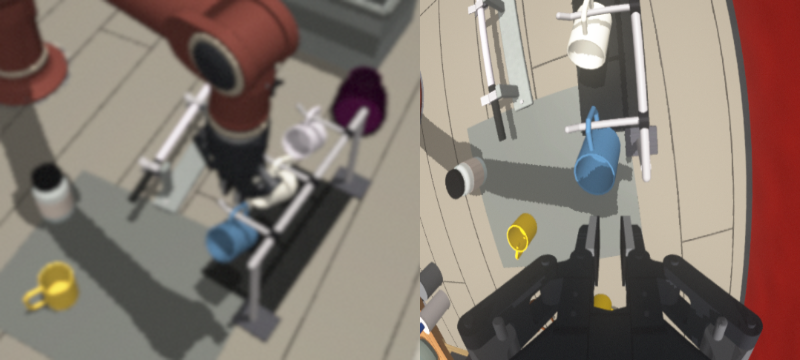

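All three dippers hang on their hooks (wrist view: blue (598,160) on the lower prong, white (590,40) on the middle one). The pole pull-out point at x of about 0.38 is near the reach limit, so I check that with a fitted kinematic model.

```bash
cat > kin.py <<'E'
from h import *
from scipy.optimize import least_squares
LO=np.array([-3.12,-.3,-1.34,.26,-1.36,.01,-2.84]);HI=np.array([3.12,2.06,1.32,2.42,4.5,1.98,2.84])
def fk(q,P,s):
    zs,L1,L2,L3=P[:4]; e=lambda a,t:R.from_euler(a,t)
    A=e("z",s*q[0])*e("y",q[1]); p=np.array([0,0,zs])+A.apply([0,0,L1])
    A=A*e("z",s*q[2])*e("y",q[3]); p=p+A.apply([0,0,L2])
    A=A*e("z",s*q[4])*e("y",q[5]); p=p+A.apply([0,0,L3])
    A=A*e("z",s*q[6]); return p,A
st=get_state()
D=[([1.269,.616,-.013,1.425,.008,1.103,-.04],[.176,-.625,.22]),([.81,.58,-.41,1.89,.3,.72,.53],[.4447,-.2834,.1226]),(st["q"],st["ee_pos"])]
def fit():
    best=None
    for s in(1,-1):
        r=least_squares(lambda P:np.concatenate([fk(q,P,s)[0]-p for q,p in D]),[.35,.42,.4,.3])
        if best is None or r.cost<best[0].cost: best=(r,s)
    return best
E
python3 - <<'E'
from kin import *
r,s=fit(); print(s,np.round(r.x,4),"res",np.round(r.fun,4)); P=r.x
print("q",np.round(st["q"],3))
p,A=fk(st["q"],P,s); print("tool z of chain",np.round(A.apply([0,0,1]),3),np.round(A.as_matrix(),2))
def ik(t,q0,wt=1.):
    f=lambda q:np.r_[(fk(q,P,s)[0]-t)*20,(fk(q,P,s)[1].apply([0,0,1])-[0,0,-1])*wt*3]
    return min((least_squares(f,np.clip(q0+np.random.default_rng(i).normal(0,.4,7)*(i>0),LO+.01,HI-.01),bounds=(LO,HI)) for i in range(6)),key=lambda r:r.cost)
for t in([.427,-.015,.07],[.385,-.015,.07],[.385,-.015,.2],[.387,-.08,.07],[.38,.0,.35],[.385,-.18,.07],[.54,.18,.44],[.56,.05,.2]):
    k=ik(np.array(t),st["q"]); pp,AA=fk(k.x,P,s); print(t,"err mm",np.round((pp-t)*1e3,1),"axis",np.round(AA.apply([0,0,1]),3),"q",np.round(k.x,2))
E
```

```text
-1 [0.0827 0.5655 0.3548 0.1629] res [ 0.0194  0.0128  0.0006  0.006   0.0111  0.0078  0.0123  0.01   -0.0083]
q [ 0.475  0.812 -0.313  0.755  0.185  1.686  0.057]
tool z of chain [-0.074  0.061 -0.995] [[-0.98  0.2  -0.07]
 [ 0.2   0.98  0.06]
 [ 0.08  0.05 -1.  ]]
[0.427, -0.015, 0.07] err mm [0. 0. 0.] axis [-0.  0. -1.] q [ 0.34  0.59 -0.46  2.21  0.6   0.46  1.29]
[0.385, -0.015, 0.07] err mm [ 0. -0.  0.] axis [-0.  0. -1.] q [ 0.55  0.65 -0.81  2.32  0.97  0.56  2.33]
[0.385, -0.015, 0.2] err mm [0. 0. 0.] axis [-0.  0. -1.] q [ 0.86  0.5  -1.24  2.15  0.61  0.92 -0.46]
[0.387, -0.08, 0.07] err mm [-0. -0.  0.] axis [-0. -0. -1.] q [ 0.03  0.54  0.26  2.3  -0.41  0.34 -2.84]
[0.38, 0.0, 0.35] err mm [-0. -0. -0.] axis [ 0.  0. -1.] q [ 0.51  0.11 -0.58  1.86  0.06  1.19 -2.14]
[0.385, -0.18, 0.07] err mm [-0. -0. -0.] axis [-0. -0. -1.] q [ 0.97  0.7  -0.86  2.22  0.94  0.65  2.07]
[0.54, 0.18, 0.44] err mm [ 0. -0.  0.] axis [-0. -0. -1.] q [-0.47  0.4   0.26  1.19 -0.1   1.57 -2.77]
[0.56, 0.05, 0.2] err mm [0. 0. 0.] axis [-0. -0. -1.] q [ 0.57  0.86 -1.34  1.7   0.86  1.31 -1.62]
```

The model says it's reachable. I move over the pole.

Emit:
move_arm:
  slide:
    - [-5,0,0]
    - [-3,0,0]
    - [0,-18,-20]
    - [0,-18,-20]
    - [0,-20,-22]
    - [0,-20,-22]
    - [0,-20,-22]
    - [0,-20,-22]
    - [0,-20,-22]
    - [0,-20,-22]
  roll: [-0.12,-0.12,0,0,0,0,0,0,0,0]
  gripper: [-0.3,-0.3,-0.3,-0.3,-0.3,-0.3,-0.3,-0.3,-0.3,-0.3]

```text
time: 40.4
ee_pos: [0.5083, -0.1122, 0.3407]
tcp_rot: [1.177, 1.36, -1.219]
contact_force: [1.1, 0.2, -0.1]
grip_width: 0.0555
```

```bash
python3 -c "
from h import *
go([.428,-.015,.2],.04)"
```

```text
t 40.4 tcp [ 0.5083 -0.1122  0.3407] yaw 0.048 tilt [-0.106  0.069 -0.992] w 0.0555 F [ 1.1  0.2 -0.1]
  roll 0.008 then shift mm [154.7 -61.3 -89.3] | in present axes [154.7 -60.6 -89.8]
```

Emit:
move_arm:
  slide:
    - [5,-10,-15]
    - [10,-10,-15]
    - [10,-10,-15]
    - [12,-10,-15]
    - [15,-10,-15]
    - [15,-8,-12]
    - [15,0,0]
    - [15,0,0]
    - [15,0,0]
    - [5,0,0]
  roll: [0,0,0,0,0,0,0,0,0,0]
  gripper: [-0.3,-0.3,-0.3,-0.3,-0.3,-0.3,-0.3,-0.3,-0.3,-0.3]

```text
time: 41.4
ee_pos: [0.4156, -0.0123, 0.2255]
tcp_rot: [1.161, 1.379, -1.228]
contact_force: [-0.1, -0.4, 0.0]
grip_width: 0.0554
```

```bash
cat > pl.py <<'E'
from h import *
w=read_camera("wrist"); W=wcloud(w).reshape(-1,3); p,a,M,st=pose(); 
a_=read_camera("scene"); b_=read_camera("top")
for n,X in(("W",W),("S",cloud(a_).reshape(-1,3)),("T",cloud(b_).reshape(-1,3))):
    s=X[(X[:,0]>.40)&(X[:,0]<.455)&(X[:,1]<.19)&(X[:,1]>-.2)&(X[:,2]>.06)&(X[:,2]<.087)]
    if len(s)<20: print(n,len(s)); continue
    f=np.polyfit(s[:,1],s[:,0],1); g=np.polyfit(s[:,1],s[:,2],1); print(n,"pole x=",np.round(f,4),"z=",np.round(g,4),"y",s[:,1].min(),s[:,1].max(),"ztop98",np.round(np.percentile(s[:,2],98),4))
    br=X[(X[:,0]>.40)&(X[:,0]<.50)&(X[:,1]<.19)&(X[:,1]>-.25)&(X[:,2]>.088)&(X[:,2]<.105)]
    for c in(br[br[:,1]>-.05],br[br[:,1]<-.05]):
        if len(c)>3: print("   bracket top",len(c),np.round(c.min(0),4),np.round(c.max(0),4))
go([.428,-.015,.07],.04)
save(w,"p1.png")
E
python3 pl.py
```

```text
W pole x= [-0.041   0.4294] z= [-0.0004  0.0764] y -0.1999026811516789 0.1868211530242337 ztop98 0.0834
   bracket top 266 [0.4494 0.0357 0.0881] [0.4621 0.0575 0.0959]
   bracket top 181 [ 0.4579 -0.1432  0.0887] [ 0.4706 -0.1209  0.0956]
S pole x= [-0.04    0.4287] z= [-0.0014  0.0768] y -0.19797765046316923 0.18936462624639933 ztop98 0.0852
   bracket top 17 [0.4467 0.0296 0.0881] [0.4611 0.0534 0.0984]
   bracket top 20 [ 0.4351 -0.1479  0.0898] [ 0.4692 -0.1244  0.099 ]
T pole x= [-0.0425  0.427 ] z= [-0.0025  0.0759] y -0.19791047422559316 0.18995729992070742 ztop98 0.0858
   bracket top 18 [0.4014 0.032  0.0885] [0.461  0.0517 0.1027]
   bracket top 19 [ 0.4144 -0.1501  0.0882] [ 0.4693 -0.1271  0.104 ]
t 41.55 tcp [ 0.4175 -0.0124  0.2272] yaw 0.055 tilt [-0.124  0.068 -0.99 ] w 0.0554 F [0.4 0.5 0.5]
  roll 0.015 then shift mm [154.1  29.3  14.3] | in present axes [154.1  29.1  14.8]
```

View pics/p1.png

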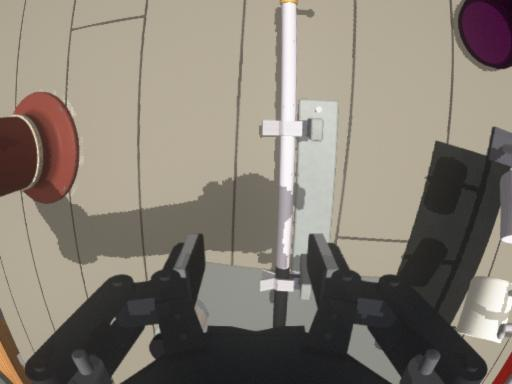

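Emit:
move_arm:
  slide:
    - [0,7,3]
    - [5,7,3]
    - [10,6,3]
    - [15,4,3]
    - [15,3,2]
    - [15,0,0]
    - [15,0,0]
    - [10,0,0]
    - [8,0,0]
    - [0,0,0]
  roll: [0.015,0,0,0,0,0,0,0,0,0]
  gripper: [-0.3,-0.3,-0.3,-0.3,-0.3,-0.3,-0.3,-0.3,-0.3,-0.3]

```text
time: 42.55
ee_pos: [0.4417, -0.0217, 0.1247]
tcp_rot: [1.182, 1.36, -1.237]
contact_force: [-0.6, -0.2, 0.2]
grip_width: 0.0551
```

```bash
python3 -c "
from h import *
go([.4287,-.016,.068],.041)"
```

```text
t 42.55 tcp [ 0.4417 -0.0217  0.1247] yaw 0.034 tilt [-0.115  0.068 -0.991] w 0.0551 F [-0.6 -0.2  0.2]
  roll -0.007 then shift mm [58.1 -6.2 -2. ] | in present axes [58.1 -6.3 -1.9]
```

Emit:
move_arm:
  slide:
    - [5,-3,-1]
    - [10,-3,-1]
    - [12,0,0]
    - [12,0,0]
    - [8,0,0]
    - [5,0,0]
    - [2,0,0]
    - [0,0,0]
    - [0,0,0]
    - [0,0,0]
  roll: [-0.007,0,0,0,0,0,0,0,0,0]
  gripper: [-0.3,-0.3,-0.3,-0.3,-0.3,-0.3,-0.3,-0.3,-0.3,-0.3]

```text
time: 43.55
ee_pos: [0.4328, -0.0158, 0.0727]
tcp_rot: [1.181, 1.355, -1.222]
contact_force: [-0.4, 0.0, -0.1]
grip_width: 0.0555
```

```bash
python3 -c "
from h import *
go([.4287,-.016,.068],.041)"
```

```text
t 43.55 tcp [ 0.4328 -0.0158  0.0727] yaw 0.042 tilt [-0.105  0.068 -0.992] w 0.0555 F [-0.4  0.  -0.1]
  roll 0.001 then shift mm [ 5.1 -3.6  0.4] | in present axes [ 5.1 -3.6  0.4]
```

Emit:
move_arm:
  slide:
    - [3,-3,0]
    - [1,0,0]
    - [0,0,0]
    - [0,0,0]
    - [0,0,0]
    - [0,0,0]
    - [0,0,0]
    - [0,0,0]
    - [0,0,0]
    - [0,0,0]
  roll: [0,0,0,0,0,0,0,0,0,0]
  gripper: [-0.3,-0.3,0,0.4,1,1,1,1,1,1]
  force: 100

```text
time: 44.55
ee_pos: [0.4297, -0.0158, 0.0694]
tcp_rot: [1.182, 1.354, -1.221]
contact_force: [0.5, 0.1, 0.0]
grip_width: -0.0003
```

```bash
python3 pl.py; python3 -c "
from h import *
print(np.round(get_state()['q'],2))"
```

```text
W pole x= [-0.0419  0.4296] z= [-0.0089  0.0777] y -0.0794749065043403 0.1171538624030872 ztop98 0.0846
   bracket top 2187 [ 0.4192 -0.0115  0.0881] [0.4622 0.0582 0.105 ]
S pole x= [-0.0391  0.4292] z= [-0.0022  0.0769] y -0.19996677743617508 0.18601040869192434 ztop98 0.0847
   bracket top 26 [ 0.4192 -0.0329  0.089 ] [0.459  0.0527 0.1044]
   bracket top 21 [ 0.4554 -0.1493  0.0904] [ 0.4697 -0.1262  0.1001]
T pole x= [-0.048   0.4279] z= [-0.0027  0.0756] y -0.19820818509532756 0.18955154920077644 ztop98 0.0862
   bracket top 21 [ 0.4058 -0.014   0.0893] [0.4609 0.1807 0.1006]
   bracket top 10 [ 0.4368 -0.2122  0.0882] [ 0.4693 -0.1352  0.0999]
t 44.7 tcp [ 0.4297 -0.0158  0.0693] yaw 0.042 tilt [-0.103  0.068 -0.992] w 0.0001 F [ 0.6 -0.3 -0.5]
  roll 0.002 then shift mm [-0.4 -1.7 -0.9] | in present axes [-0.4 -1.7 -0.9]
[ 0.29  0.6  -0.37  2.1   0.25  0.59 -0.21]
```

```bash
python3 - <<'E'
from h import *
w=read_camera("wrist"); a=read_camera("scene")
cv2.imwrite("pics/p2.png",np.hstack([cv2.resize(w["image"][130:340,150:370],(400,382)),cv2.resize(a["image"][140:250,180:290],(382,382),interpolation=cv2.INTER_CUBIC)])[...,::-1])
p,_,M,_=pose(); W=wcloud(w); v,u=np.indices(W.shape[:2])
T=(W-p)@M; g=(np.abs(T[...,1])<.03)&(np.abs(T[...,2])<.03)&(T[...,0]>-.06)&(T[...,0]<.03)
print(g.sum(),np.round(np.nanpercentile(T[g],[1,50,99],axis=0),4))
E
```

```text
4821 [[-0.0598 -0.0238 -0.0292]
 [-0.039   0.0008 -0.0116]
 [-0.0006  0.0245  0.0079]]
```

View pics/p2.png

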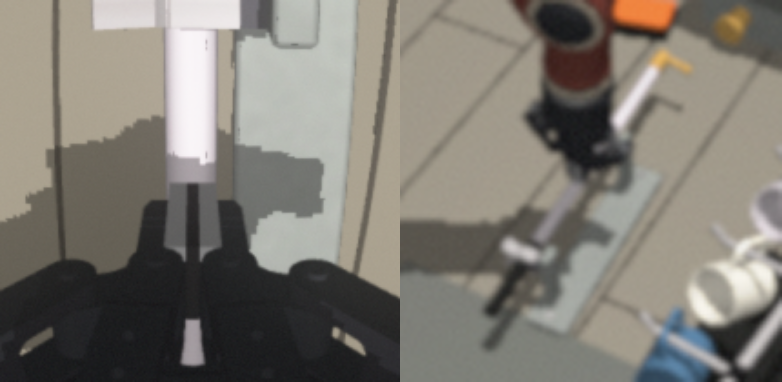

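```bash
python3 - <<'E'
from h import *
w=read_camera("wrist"); W=wcloud(w); p,_,M,s=pose(); T=(W-p)@M
for v in range(200,268,4): print(v,w["image"][v,250],np.round(T[v,250]*1e3,0),np.round(T[v,262]*1e3,0),"world",np.round(W[v,250],3))
go(None)
E
```

```text
200 [245 240 243] [ -5.  -2. -25.] [ -4.   4. -25.] world [0.428 0.009 0.077]
204 [245 239 243] [ -7.  -2. -23.] [ -5.   4. -23.] world [0.428 0.007 0.078]
208 [245 239 243] [ -6.  -2. -21.] [ -6.   4. -21.] world [0.428 0.004 0.077]
212 [245 239 242] [ -7.  -2. -19.] [ -5.   5. -18.] world [0.428 0.002 0.078]
216 [212 203 207] [ -7.  -2. -17.] [ -6.   4. -16.] world [0.428 0.    0.078]
220 [166 159 163] [ -6.  -2. -14.] [ -7.   4. -14.] world [ 0.428 -0.003  0.076]
224 [164 158 161] [ -6.  -2. -12.] [ -5.   5. -11.] world [ 0.428 -0.005  0.077]
228 [163 155 159] [ -7.  -2. -10.] [-7.  5. -9.] world [ 0.428 -0.007  0.077]
232 [100  99  98] [-16.  -2. -12.] [-15.   4. -11.] world [ 0.429 -0.005  0.087]
236 [97 97 94] [-20.  -2. -11.] [-20.   4. -11.] world [ 0.43  -0.006  0.09 ]
240 [99 99 98] [-25.  -2. -11.] [-26.   4. -12.] world [ 0.43  -0.006  0.095]
244 [99 98 97] [-28.  -2. -11.] [-29.   4. -12.] world [ 0.431 -0.007  0.098]
248 [98 97 97] [-33.  -2. -12.] [-32.   4. -11.] world [ 0.431 -0.006  0.103]
252 [98 96 96] [-37.  -1. -12.] [-37.   4. -12.] world [ 0.432 -0.007  0.107]
256 [96 96 95] [-40.  -1. -11.] [-41.   4. -12.] world [ 0.432 -0.007  0.11 ]
260 [94 95 94] [-43.  -1. -11.] [-43.   4. -11.] world [ 0.432 -0.008  0.113]
264 [97 96 95] [-47.  -1. -12.] [-47.   4. -11.] world [ 0.433 -0.007  0.117]
t 44.85 tcp [ 0.4298 -0.0158  0.0694] yaw 0.042 tilt [-0.103  0.068 -0.992] w -0.0001 F [ 0.4 -0.1  0.4]
```

Emit:
move_arm:
  slide:
    - [0,0,0]
    - [0,0,0]
    - [0,0,0]
    - [-15,0,0]
    - [-15,0,0]
    - [-15,0,0]
    - [-5,0,0]
    - [0,0,0]
    - [0,0,0]
    - [0,0,0]
  roll: [0,0,0,0,0,0,0,0,0,0]
  gripper: [0.3,0.3,0.3,0.3,0.3,0.3,0.3,0.3,0.3,0.3]

```text
time: 45.85
ee_pos: [0.4334, -0.0192, 0.1192]
tcp_rot: [1.18, 1.357, -1.224]
contact_force: [0.5, -0.1, -0.7]
grip_width: 0.0298
```

```bash
python3 - <<'E'
from h import *
go(None)
w=read_camera("wrist"); W=wcloud(w); p,_,M,s=pose(); T=(W-p)@M
d=w["image"].astype(int).sum(2)
g=(np.abs(T[...,1])<.06)&(np.abs(T[...,2])<.016)&(T[...,0]<.03)&(T[...,0]>-.08)
for lo in np.arange(-.05,.05,.005):
    k=g&(T[...,1]>lo)&(T[...,1]<lo+.005)
    if k.sum(): print(round(lo,3),k.sum(),"x max",np.round(np.percentile(T[k][:,0],[50,95,99.5])*1e3,1))
save(w,"p3.png",(130,110,260,220),2.5)
E
```

```text
t 45.85 tcp [ 0.4334 -0.0192  0.1192] yaw 0.042 tilt [-0.107  0.068 -0.992] w 0.0298 F [ 0.5 -0.1 -0.7]
-0.05 440 x max [-71.3 -63.5 -59.9]
-0.045 877 x max [-71.2 -61.6 -56.8]
-0.04 1136 x max [-68.1 -60.2 -55.7]
-0.035 690 x max [-65.1 -54.8 -52.4]
-0.03 362 x max [-57.  -23.2 -18.5]
-0.025 580 x max [-57.4 -22.  -17.6]
-0.02 915 x max [-48.9 -19.9 -15.1]
-0.015 577 x max [-38.4 -16.4 -11.9]
0.01 1 x max [-79.7 -79.7 -79.7]
0.015 1139 x max [-45.5 -17.9 -12.9]
0.02 650 x max [-55.7 -20.9 -15.4]
0.025 532 x max [-52.8 -21.3 -18. ]
0.03 419 x max [-64.4 -54.1 -52. ]
0.035 963 x max [-66.5 -57.9 -53.8]
0.04 1100 x max [-71.5 -61.7 -56.4]
0.045 645 x max [-70.7 -61.9 -57.7]
```

View pics/p3.png

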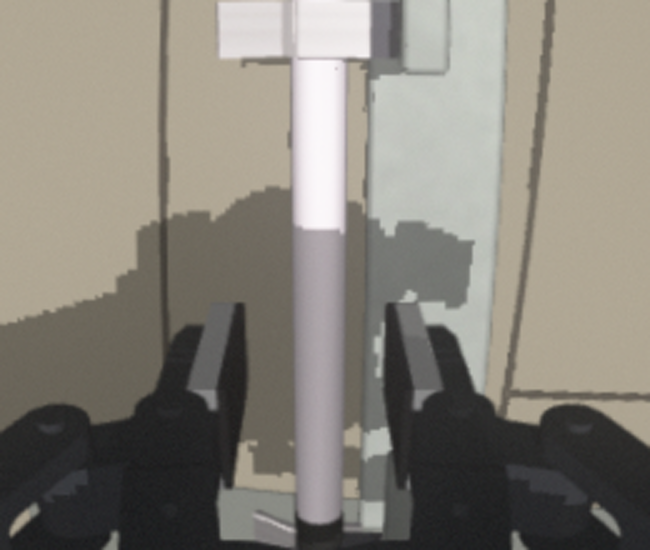

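The picture shows the pads (215–430, 300–480) ending above the pole. The fingertips really lie about 12 mm behind the reported TCP, so the true grasp point is about 30 mm behind it. I correct by going 30 mm deeper.

```bash
cat >> h.py <<'E'
def gog(g,yaw):
    """as go, for the true grasp point, 31 mm behind the reported TCP"""
    M=pose()[2]; go(np.array(g)+.031*M[:,0],yaw)
E
python3 -c "
from h import *
gog([.4287,-.016,.07],.041)"
```

```text
t 45.9 tcp [ 0.4333 -0.0192  0.1191] yaw 0.042 tilt [-0.107  0.068 -0.992] w 0.0299 F [-0.5 -0.5 -0.8]
  roll 0.001 then shift mm [80.4  0.7  0.2] | in present axes [80.4  0.7  0.2]
```

Emit:
move_arm:
  slide:
    - [8,0,0]
    - [12,0,0]
    - [12,0,0]
    - [12,0,0]
    - [12,0,0]
    - [10,0,0]
    - [5,0,0]
    - [2,0,0]
    - [0,0,0]
    - [0,0,0]
  roll: [0,0,0,0,0,0,0,0,0,0]
  gripper: [0,0,0,0,0,0,0,0,0,0]

```text
time: 46.9
ee_pos: [0.4226, -0.0133, 0.0389]
tcp_rot: [1.177, 1.363, -1.228]
contact_force: [0.1, 0.5, 0.1]
grip_width: 0.0432
```

```bash
python3 -c "
from h import *
gog([.4287,-.016,.07],.041)"
```

```text
t 46.9 tcp [ 0.4226 -0.0133  0.0389] yaw 0.043 tilt [-0.114  0.069 -0.991] w 0.0432 F [0.1 0.5 0.1]
  roll 0.002 then shift mm [-0.7  2.5  0.6] | in present axes [-0.7  2.5  0.6]
```

Emit:
move_arm:
  slide:
    - [0,2,0]
    - [0,0,0]
    - [0,0,0]
    - [0,0,0]
    - [0,0,0]
    - [0,0,0]
    - [0,0,0]
    - [0,0,0]
    - [0,0,0]
    - [0,0,0]
  roll: [0,0,0,0,0,0,0,0,0,0]
  gripper: [0,0.3,0.5,1,1,1,1,1,1,1]
  force: 110

```text
time: 47.9
ee_pos: [0.4261, -0.0134, 0.0401]
tcp_rot: [1.179, 1.36, -1.225]
contact_force: [0.3, -0.2, -0.5]
grip_width: 0.0132
```

```bash
python3 -c "
from h import *
gog([.4287,-.016,.07],.041)"
```

```text
t 47.9 tcp [ 0.4261 -0.0134  0.0401] yaw 0.043 tilt [-0.11   0.069 -0.992] w 0.0132 F [ 0.3 -0.2 -0.5]
  roll 0.002 then shift mm [ 0.8 -0.7  0.5] | in present axes [ 0.8 -0.7  0.5]
```

Gripped (13 mm opening reading on the 16 mm tube). I pull it level out of the clips.

Emit:
move_arm:
  slide:
    - [0,-8,0]
    - [0,-8,0]
    - [0,-8,0]
    - [0,-8,0]
    - [0,-8,0]
    - [0,-8,0]
    - [0,0,0]
    - [0,0,0]
    - [0,0,0]
    - [0,0,0]
  roll: [0,0,0,0,0,0,0,0,0,0]
  gripper: [1,1,1,1,1,1,1,1,1,1]

```text
time: 48.9
ee_pos: [0.4265, -0.0128, 0.043]
tcp_rot: [1.237, 1.294, -1.14]
contact_force: [3.5, -0.1, -9.7]
grip_width: 0.013
```

```bash
cat > pp.py <<'E'
from h import *
# held pole: axis fit from scene+top, within window around grasp
p,a,M,st=pose(); G=p-.031*M[:,0]
go(None); print("grasp",np.round(G,4))
for nm in("scene","top","wrist"):
    c=read_camera(nm); X=(wcloud(c) if nm=="wrist" else cloud(c)).reshape(-1,3)
    s=X[(abs(X[:,0]-G[0]+.04*(X[:,1]-G[1]))<.03)&(X[:,1]-G[1]>-.21)&(X[:,1]-G[1]<.25)&(abs(X[:,2]-G[2])<.035)]
    s=s[(abs(s[:,1]-G[1])>.035)]
    for it in range(3):
        if len(s)<15: break
        f=np.polyfit(s[:,1],s[:,0],1); g=np.polyfit(s[:,1],s[:,2],1)
        r=np.hypot(s[:,0]-np.polyval(f,s[:,1]),s[:,2]-np.polyval(g,s[:,1])); s=s[r<max(.012,np.percentile(r,80))]
    if len(s)>=15: print(nm,len(s),"x slope",np.round(f[0],4),"z slope",np.round(g[0],4),"at grasp",np.round([np.polyval(f,G[1]),np.polyval(g,G[1])],4),"y",np.round([s[:,1].min(),s[:,1].max()],4))
    B=c["image"].reshape(-1,3).astype(int); br=(B[:,0]-B[:,2]>60)&(B[:,0]>110)&(np.abs(X-G-[.01,.235,0])<[.05,.04,.05]).all(1)
    if br.sum()>2: print("   brass",br.sum(),np.round(X[br].min(0),4),np.round(X[br].max(0),4),"med",np.round(np.median(X[br],0),4))
E
python3 pp.py
```

```text
t 48.9 tcp [ 0.4265 -0.0128  0.043 ] yaw 0.043 tilt [-0.006  0.084 -0.996] w 0.013 F [ 3.5 -0.1 -9.7]
grasp [ 0.4267 -0.0154  0.0739]
scene 303 x slope -0.0483 z slope 0.0079 at grasp [0.4282 0.08  ] y [-0.2171  0.2059]
   brass 33 [0.4085 0.1801 0.0714] [0.4549 0.2059 0.0878] med [0.4224 0.1978 0.0821]
top 250 x slope -0.0539 z slope 0.0098 at grasp [0.4263 0.0792] y [-0.214   0.2051]
   brass 46 [0.4088 0.1811 0.0689] [0.4537 0.2067 0.0928] med [0.4209 0.1999 0.0813]
wrist 8118 x slope -0.0549 z slope -0.0136 at grasp [0.4286 0.0819] y [-0.0532  0.1076]
```

The pull only pivoted the tool (which made it vertical); the clips held. I pull with stronger rows.

Emit:
move_arm:
  slide:
    - [0,-30,0]
    - [0,-30,0]
    - [0,0,0]
    - [0,0,0]
    - [0,0,0]
    - [0,0,0]
    - [0,0,0]
    - [0,0,0]
    - [0,0,0]
    - [0,0,0]
  roll: [0,0,0,0,0,0,0,0,0,0]
  gripper: [1,1,1,1,1,1,1,1,1,1]
  force: 120

```text
time: 50.05
ee_pos: [0.3719, -0.0149, 0.0461]
tcp_rot: [1.243, 1.284, -1.132]
contact_force: [-0.8, -0.4, -1.2]
grip_width: 0.0127
```

```bash
python3 pp.py
```

```text
t 50.05 tcp [ 0.3719 -0.0149  0.0461] yaw 0.041 tilt [ 0.006  0.084 -0.996] w 0.0127 F [-0.8 -0.4 -1.2]
grasp [ 0.3717 -0.0175  0.077 ]
scene 304 x slope -0.045 z slope 0.0068 at grasp [0.3728 0.0825] y [-0.2205  0.2043]
   brass 35 [0.3552 0.179  0.0757] [0.4031 0.2043 0.0945] med [0.368  0.1955 0.0848]
top 218 x slope -0.0439 z slope 0.0071 at grasp [0.371  0.0821] y [-0.2155  0.2055]
   brass 46 [0.3537 0.1776 0.0725] [0.4018 0.2055 0.095 ] med [0.3656 0.1969 0.0838]
wrist 7427 x slope -0.0432 z slope 0.0097 at grasp [0.3724 0.0818] y [-0.0563  0.1067]
```

The pole is out, level, with 57 mm clearance. I lift and move toward the ring.

Emit:
move_arm:
  slide:
    - [-10,0,0]
    - [-20,0,0]
    - [-25,0,0]
    - [-30,0,0]
    - [-30,8,0]
    - [-30,10,-5]
    - [-30,12,-10]
    - [-30,14,-15]
    - [-30,16,-15]
    - [-30,16,-15]
  roll: [0,0,0,0,0,0,0,0,0,0]
  gripper: [1,1,1,1,1,1,1,1,1,1]

```text
time: 51.2
ee_pos: [0.4374, 0.0243, 0.3195]
tcp_rot: [1.234, 1.297, -1.153]
contact_force: [1.0, 0.6, -2.2]
grip_width: 0.0127
```

```bash
cat > ring.py <<'E'
from h import *
from scipy.optimize import least_squares
p,a,M,st=pose(); G=p-.031*M[:,0]; go(None); print("grasp",np.round(G,4))
allr=[]
for nm in("scene","top","wrist"):
    c=read_camera(nm); X=(wcloud(c) if nm=="wrist" else cloud(c)).reshape(-1,3)
    L=X[(X[:,0]>.42)&(X[:,0]<.69)&(X[:,1]>.4)&(X[:,1]<.62)&(X[:,2]>.23)&(X[:,2]<.39)]
    if len(L)>50:
        f=np.linalg.lstsq(np.c_[L[:,:2],np.ones(len(L))],L[:,2],rcond=None)[0]
        r=L[:,2]-L[:,:2]@f[:2]-f[2]; K=L[abs(r)<.015]; f=np.linalg.lstsq(np.c_[K[:,:2],np.ones(len(K))],K[:,2],rcond=None)[0]; print(nm,"lid z=",np.round(f,4),"angle",np.arctan(-f[1]),"yaw",f[0]/f[1], "y at z=.2",(.2-f[2]-f[0]*.555)/f[1])
    s=X[(abs(X[:,0]-.556)<.016)&(X[:,1]>.37)&(X[:,1]<.47)&(X[:,2]>.395)&(X[:,2]<.47)]
    if len(s)>8:
        fit=lambda s:least_squares(lambda q:np.hypot(s[:,1]-q[0],s[:,2]-q[1])-.0235,[.42,.424],loss="soft_l1",f_scale=.003).x
        q=fit(s); r=abs(np.hypot(*(s[:,1:]-q).T)-.0235); s=s[r<.01]; q=fit(s); print("  ring",len(s),"x",np.round(np.median(s[:,0]),4),"yz",np.round(q,4),"ext",np.round(s.min(0),3),np.round(s.max(0),3))
    B=c["image"].reshape(-1,3).astype(int); br=(B[:,0]-B[:,2]>60)&(B[:,0]>110)&(np.abs(X-G-[.01,.215,0])<[.05,.04,.05]).all(1)
    if br.sum()>2: print("   brass",br.sum(),np.round(X[br].min(0),4),np.round(X[br].max(0),4),"med",np.round(np.median(X[br],0),4))
E
python3 ring.py
```

```text
t 51.2 tcp [0.4374 0.0243 0.3195] yaw 0.038 tilt [-0.016  0.081 -0.997] w 0.0127 F [ 1.   0.6 -2.2]
grasp [0.4379 0.0218 0.3504]
scene lid z= [-0.1111 -1.3549  1.0469] angle 0.9349700705802874 yaw 0.08201160764156447 y at z=.2 0.5795856233305916
  ring 57 x 0.5549 yz [0.4208 0.4217] ext [0.541 0.391 0.395] [0.571 0.446 0.446]
   brass 39 [0.4227 0.215  0.3469] [0.4683 0.2428 0.3629] med [0.4366 0.2346 0.3569]
top lid z= [-0.1016 -1.3188  1.0375] angle 0.9220145027685099 yaw 0.07704306687786681 y at z=.2 0.5923027731424421
  ring 58 x 0.5534 yz [0.4218 0.4227] ext [0.543 0.397 0.395] [0.571 0.446 0.448]
   brass 63 [0.4247 0.2225 0.3545] [0.4739 0.2476 0.3698] med [0.438  0.24   0.3643]
```

```bash
python3 -c "
from h import *
gog([.4772,.2083,.42],-.08)"
```

```text
t 51.35 tcp [0.4388 0.0252 0.3197] yaw 0.041 tilt [-0.012  0.082 -0.997] w 0.0127 F [ 0.4  0.3 -2.4]
  roll 0.121 then shift mm [ -54.4   21.8 -193.1] | in present axes [ -54.4   44.9 -189. ]
```

Emit:
move_arm:
  slide:
    - [-15,0,0]
    - [-15,2,-10]
    - [-15,3,-20]
    - [-8,3,-25]
    - [-3,3,-25]
    - [-1,3,-25]
    - [-1,3,-25]
    - [-1,3,-22]
    - [-1,2,-15]
    - [0,0,0]
  roll: [0.12,0,0,0,0,0,0,0,0,0]
  gripper: [1,1,1,1,1,1,1,1,1,1]

```text
time: 52.35
ee_pos: [0.4627, 0.1746, 0.3702]
tcp_rot: [1.295, 1.252, -1.303]
contact_force: [-0.3, 0.5, -0.8]
grip_width: 0.0127
```

```bash
python3 ring.py;  python3 -c "
from h import *
gog([.4772,.2083,.42],-.08)"
```

```text
t 52.35 tcp [0.4627 0.1746 0.3702] yaw -0.098 tilt [-0.061  0.061 -0.996] w 0.0127 F [-0.3  0.5 -0.8]
grasp [0.4646 0.1727 0.401 ]
scene lid z= [-0.1118 -1.3525  1.046 ] angle 0.9341251053732302 yaw 0.08264159754388545 y at z=.2 0.5796543071130936
  ring 59 x 0.5543 yz [0.4217 0.4212] ext [0.541 0.395 0.395] [0.571 0.448 0.447]
   brass 39 [0.4784 0.366  0.3931] [0.5245 0.3947 0.4074] med [0.4919 0.3837 0.4002]
top lid z= [-0.1017 -1.3201  1.0382] angle 0.9224965225981566 yaw 0.07704319727085658 y at z=.2 0.5922047623653895
  ring 64 x 0.5529 yz [0.4226 0.4219] ext [0.54  0.397 0.396] [0.57  0.447 0.447]
   brass 57 [0.475  0.3651 0.3925] [0.5229 0.3927 0.411 ] med [0.4879 0.3832 0.4002]
t 52.5 tcp [0.4635 0.1717 0.3707] yaw -0.103 tilt [-0.06   0.06  -0.996] w 0.0126 F [ 0.5 -0.9 -2.9]
  roll -0.023 then shift mm [-16.7   7.5 -40.3] | in present axes [-16.7   6.6 -40.4]
```

Emit:
move_arm:
  slide:
    - [-6,2,-8]
    - [-6,2,-10]
    - [-6,2,-10]
    - [-5,2,-8]
    - [-2,0,-2]
    - [-1,0,0]
    - [-1,0,0]
    - [0,0,0]
    - [0,0,0]
    - [0,0,0]
  roll: [-0.02,0,0,0,0,0,0,0,0,0]
  gripper: [1,1,1,1,1,1,1,1,1,1]

```text
time: 53.5
ee_pos: [0.4781, 0.2049, 0.4011]
tcp_rot: [1.287, 1.251, -1.297]
contact_force: [0.1, -0.6, -1.3]
grip_width: 0.0131
```

```bash
python3 ring.py | grep -v lid
```

```text
t 53.5 tcp [0.4781 0.2049 0.4011] yaw -0.09 tilt [-0.059  0.057 -0.997] w 0.0131 F [ 0.1 -0.6 -1.3]
grasp [0.48   0.2031 0.432 ]
  ring 58 x 0.5546 yz [0.4208 0.4203] ext [0.543 0.395 0.395] [0.57  0.448 0.446]
   brass 35 [0.4936 0.3981 0.4228] [0.5375 0.4236 0.4381] med [0.5051 0.4148 0.4296]
  ring 67 x 0.5529 yz [0.4235 0.4209] ext [0.54  0.399 0.395] [0.572 0.45  0.448]
   brass 62 [0.4894 0.3985 0.4206] [0.5374 0.4258 0.4377] med [0.5011 0.4151 0.4311]
```

Emit:
move_arm:
  slide:
    - [1,6,-1]
    - [0,8,0]
    - [0,8,0]
    - [0,8,0]
    - [0,8,0]
    - [0,2,0]
    - [0,0,0]
    - [0,0,0]
    - [0,0,0]
    - [0,0,0]
  roll: [0,0,0,0,0,0,0,0,0,0]
  gripper: [1,1,1,1,1,1,1,1,1,1]

```text
time: 54.65
ee_pos: [0.5219, 0.202, 0.3964]
tcp_rot: [1.286, 1.252, -1.298]
contact_force: [0.0, -0.5, -1.1]
grip_width: 0.0126
```

```bash
python3 ring.py | grep -v lid; python3 - <<'E'
from h import *
a=read_camera("scene"); b=read_camera("top")
cv2.imwrite("pics/r1.png",np.hstack([cv2.resize(a["image"][40:150,240:370],(473,400),interpolation=cv2.INTER_CUBIC),cv2.resize(b["image"][110:230,90:190],(320,400),interpolation=cv2.INTER_CUBIC)])[...,::-1])
E
```

```text
t 54.65 tcp [0.5219 0.202  0.3964] yaw -0.09 tilt [-0.061  0.057 -0.997] w 0.0126 F [ 0.  -0.5 -1.1]
grasp [0.5238 0.2003 0.4273]
  ring 63 x 0.5528 yz [0.4203 0.4213] ext [0.541 0.389 0.396] [0.567 0.447 0.447]
   brass 25 [0.5374 0.3981 0.4194] [0.5829 0.4178 0.4336] med [0.5607 0.4103 0.4265]
  ring 75 x 0.5528 yz [0.4228 0.4197] ext [0.54  0.393 0.396] [0.571 0.449 0.448]
   brass 59 [0.5328 0.3951 0.3985] [0.5819 0.4311 0.4365] med [0.5433 0.4111 0.4269]
```

View pics/r1.png

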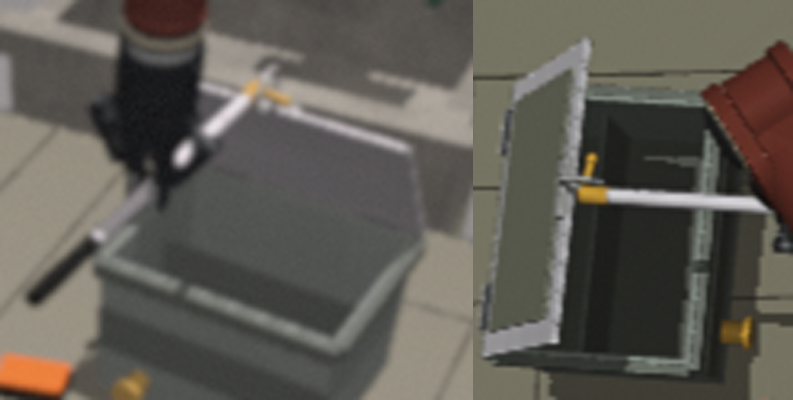

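The brass prong passes through the ring (scene (270,97), top (590,165)). I pull the lid along its arc.

Emit:
move_arm:
  slide:
    - [0,0,6]
    - [0,0,6]
    - [6,0,9]
    - [7,0,9]
    - [7,0,9]
    - [7,0,9]
    - [8,0,8]
    - [8,0,8]
    - [9,0,8]
    - [9,0,7]
  roll: [0,0,0,0,0,0,0,0,0,0]
  gripper: [1,1,1,1,1,1,1,1,1,1]

```text
time: 55.9
ee_pos: [0.5114, 0.126, 0.3267]
tcp_rot: [1.296, 1.256, -1.289]
contact_force: [0.8, 3.3, -2.6]
grip_width: 0.0125
```

```bash
cat > lid.py <<'E'
from h import *
p,a,M,st=pose(); G=p-.031*M[:,0]; go(None)
print("grasp",np.round(G,4),"pole slope~",round(.007+M[1,0]-.084,3))
hk=G+.2185*np.array([np.sin(-a),np.cos(a),.007+M[1,0]-.084])+.018*np.array([np.cos(a),np.sin(a),0])
H=np.array([.583,.2]); print("hook est",np.round(hk,4))
for nm in("scene","top"):
    c=read_camera(nm); X=cloud(c).reshape(-1,3)
    y2=X[:,1]-.08*(X[:,0]-.555)
    I=((abs(X[:,0]-.46)<.04)|(abs(X[:,0]-.65)<.05))&(y2>.34)&(y2<.60)&(X[:,2]>.2)&(X[:,2]<.42)
    th=np.arctan2(X[I,2]-.2,.583-y2[I]); r=np.hypot(X[I,2]-.2,.583-y2[I]); k=(r>.15)&(r<.245); 
    if k.sum()>5: print(nm,"lid angle",np.round(np.percentile(th[k],[10,50,90]),3),k.sum(), "-> ring y,z",np.round([.583-.27*np.cos(np.median(th[k]))-.005*0,.2+.27*np.sin(np.median(th[k]))+.005],4))
    B=c["image"].reshape(-1,3).astype(int); br=(B[:,0]-B[:,2]>60)&(B[:,0]>110)&(np.abs(X-hk)<[.04,.04,.04]).all(1)
    if br.sum()>2: print("   brass",br.sum(),np.round(X[br].min(0),4),np.round(X[br].max(0),4),"med",np.round(np.median(X[br],0),4))
E
python3 lid.py
```

```text
t 55.9 tcp [0.5114 0.126  0.3267] yaw -0.089 tilt [-0.055  0.067 -0.996] w 0.0125 F [ 0.8  3.3 -2.6]
grasp [0.5131 0.1239 0.3576] pole slope~ -0.01
hook est [0.5505 0.3399 0.3555]
scene lid angle [0.006 0.581 0.658] 139 -> ring y,z [0.3574 0.3533]
   brass 33 [0.5282 0.3177 0.3351] [0.574  0.3695 0.3652] med [0.5406 0.3321 0.3577]
top lid angle [0.522 0.582 0.663] 984 -> ring y,z [0.3575 0.3535]
   brass 52 [0.523  0.3167 0.3467] [0.5699 0.3439 0.3649] med [0.5336 0.3326 0.3563]
```

Emit:
move_arm:
  slide:
    - [10,0,5]
    - [11,0,5]
    - [12,0,4]
    - [12,0,4]
    - [12,0,3]
    - [12,0,3]
    - [12,0,2]
    - [12,0,1]
    - [12,0,1]
    - [10,0,0]
  roll: [0,0,0,0,0,0,0,0,0,0]
  gripper: [1,1,1,1,1,1,1,1,1,1]

```text
time: 57.0
ee_pos: [0.5037, 0.0958, 0.2063]
tcp_rot: [1.293, 1.243, -1.293]
contact_force: [0.1, -0.1, -0.2]
grip_width: 0.0123
```

```bash
python3 lid.py
```

```text
t 57.0 tcp [0.5037 0.0958 0.2063] yaw -0.093 tilt [-0.051  0.056 -0.997] w 0.0123 F [ 0.1 -0.1 -0.2]
grasp [0.5052 0.094  0.2372] pole slope~ -0.021
hook est [0.5434 0.3099 0.2327]
scene lid angle [0.17  0.205 0.236] 549 -> ring y,z [0.3187 0.2601]
   brass 29 [0.5184 0.2877 0.2339] [0.5667 0.315  0.2541] med [0.5303 0.3028 0.2415]
top lid angle [0.147 0.186 0.225] 1178 -> ring y,z [0.3177 0.2549]
   brass 43 [0.5162 0.29   0.2249] [0.5636 0.3175 0.2481] med [0.5259 0.3057 0.2382]
```

Emit:
move_arm:
  slide:
    - [10,0,0]
    - [10,0,0]
    - [10,0,0]
    - [8,0,0]
    - [6,0,0]
    - [4,0,0]
    - [2,0,0]
    - [0,0,0]
    - [0,0,0]
    - [0,0,0]
  roll: [0,0,0,0,0,0,0,0,0,0]
  gripper: [1,1,1,1,1,1,1,1,1,1]

```text
time: 58.1
ee_pos: [0.5021, 0.0988, 0.1538]
tcp_rot: [1.294, 1.241, -1.291]
contact_force: [-0.6, -1.4, 1.5]
grip_width: 0.0127
```

```bash
python3 lid.py; python3 - <<'E'
from h import *
for nm in("scene","top"):
    c=read_camera(nm); X=cloud(c).reshape(-1,3); y2=X[:,1]-.08*(X[:,0]-.555)
    for lo in np.arange(.34,.6,.04):
        k=(abs(X[:,0]-.5)<.07)&(y2>lo)&(y2<lo+.04)&(X[:,2]>.15)&(X[:,2]<.26); print(nm,round(lo+.02,2),k.sum(),np.round(np.median(X[k,2]),4) if k.sum() else None)
E
```

```text
t 58.1 tcp [0.5021 0.0988 0.1538] yaw -0.092 tilt [-0.049  0.056 -0.997] w 0.0127 F [-0.6 -1.4  1.5]
grasp [0.5036 0.0971 0.1847] pole slope~ -0.021
hook est [0.5416 0.313  0.1801]
scene lid angle [0.026 0.051 0.072] 609 -> ring y,z [0.3134 0.2188]
   brass 30 [0.5153 0.2856 0.1879] [0.5642 0.3145 0.2154] med [0.5287 0.3049 0.1968]
top lid angle [0.015 0.045 0.079] 1076 -> ring y,z [0.3133 0.217 ]
   brass 43 [0.5135 0.2918 0.1857] [0.5601 0.3191 0.2037] med [0.5251 0.3073 0.1966]
scene 0.36 345 0.2043
scene 0.4 194 0.2111
scene 0.44 185 0.2108
scene 0.48 179 0.2112
scene 0.52 171 0.2112
scene 0.56 134 0.2103
scene 0.6 54 0.2073
top 0.36 416 0.2069
top 0.4 413 0.2094
top 0.44 397 0.2094
top 0.48 397 0.2092
top 0.52 408 0.2097
top 0.56 381 0.2079
top 0.6 165 0.2049
```

Emit:
move_arm:
  slide:
    - [6,0,0]
    - [6,0,0]
    - [6,0,0]
    - [6,0,0]
    - [6,0,0]
    - [0,0,0]
    - [0,0,0]
    - [0,0,0]
    - [0,0,0]
    - [0,0,0]
  roll: [0,0,0,0,0,0,0,0,0,0]
  gripper: [1,1,1,1,1,1,1,1,1,1]

```text
time: 59.3
ee_pos: [0.5011, 0.1031, 0.1213]
tcp_rot: [1.296, 1.243, -1.287]
contact_force: [0.0, -0.3, 1.8]
grip_width: 0.0124
```

```bash
cat > shut.py <<'E'
from h import *
for nm in("scene","top"):
    c=read_camera(nm); X=cloud(c).reshape(-1,3); y2=X[:,1]-.08*(X[:,0]-.555)
    k=(X[:,0]>.43)&(X[:,0]<.68)&(y2>.36)&(y2<.56)&(X[:,2]>.19)&(X[:,2]<.26)
    f=np.polyfit(y2[k],X[k,2],1); k[k]=abs(X[k,2]-np.polyval(f,y2[k]))<.006; f=np.polyfit(y2[k],X[k,2],1); print(nm,k.sum(),"lid angle",round(-f[0],4),"z mid",np.polyval(f,.46))
E
python3 lid.py;python3 shut.py
```

```text
t 59.3 tcp [0.5011 0.1031 0.1213] yaw -0.091 tilt [-0.047  0.059 -0.997] w 0.0124 F [ 0.  -0.3  1.8]
grasp [0.5026 0.1012 0.1523] pole slope~ -0.018
hook est [0.5404 0.3172 0.1484]
scene lid angle [0.026 0.052 0.074] 600 -> ring y,z [0.3134 0.219 ]
   brass 5 [0.5159 0.3031 0.1672] [0.5445 0.346  0.187 ] med [0.5258 0.3352 0.1857]
top lid angle [0.014 0.044 0.078] 1089 -> ring y,z [0.3133 0.217 ]
   brass 7 [0.5118 0.2971 0.1822] [0.5582 0.3197 0.1876] med [0.5272 0.3118 0.1856]
scene 1624 lid angle -0.0013 z mid 0.21104938086270142
top 2931 lid angle 0.0006 z mid 0.2091434026148013
```

The lid reads flat (angle 0.000–0.001). The pole seems to have pivoted in the grip while pressing, so I measure its slope and then use the ring's upper side, gently, to turn it back level.

```bash
cat > sl.py <<'E'
from h import *
p,a,M,st=pose(); G=p-.031*M[:,0]; go(None); print("grasp",np.round(G,4))
d=np.array([-np.sin(a),np.cos(a)]); n=np.array([np.cos(a),np.sin(a)])
for nm in("scene","top"):
    c=read_camera(nm); X=cloud(c).reshape(-1,3); u=(X[:,:2]-G[:2])@d; v=(X[:,:2]-G[:2])@n
    k=(abs(v)<.02)&(u>-.205)&(u<.23)&(abs(u)>.045)&(abs(X[:,2]-G[2]-0*u)<.06)
    s=np.c_[u,v,X[:,2]-G[2]][k]
    best=None
    for sl in np.arange(-.25,.26,.01):
        for of in np.arange(-.005,.015,.0025):
            m=(abs(s[:,2]-sl*s[:,0]-of)<.005).sum()
            if best is None or m>best[0]: best=(m,sl,of)
    m=abs(s[:,2]-best[1]*s[:,0]-best[2])<.007; f=np.polyfit(s[m,0],s[m,2],1); h=np.polyfit(s[m,0],s[m,1],1)
    print(nm,m.sum(),"slope",np.round(f,4),"lateral",np.round(h,4),"u",np.round([s[m,0].min(),s[m,0].max()],3))
    B=c["image"].reshape(-1,3).astype(int); br=(B[:,0]-B[:,2]>60)&(B[:,0]>110)&(abs(u-.21)<.04)&(abs(v-.015)<.05)&(abs(X[:,2]-G[2])<.07)
    if br.sum()>2: print("   brass",br.sum(),"u,v,z lo",np.round([u[br].min(),v[br].min(),X[br,2].min()],4),"hi",np.round([u[br].max(),v[br].max(),X[br,2].max()],4),"med",np.round([np.median(u[br]),np.median(v[br]),np.median(X[br,2])],4))
E
python3 sl.py
```

```text
t 59.5 tcp [0.5011 0.1031 0.1213] yaw -0.091 tilt [-0.047  0.06  -0.997] w 0.0129 F [-0.2 -1.   1.3]
grasp [0.5026 0.1012 0.1522]
scene 270 slope [0.1743 0.0066] lateral [-0.0057  0.001 ] u [-0.199  0.23 ]
   brass 36 u,v,z lo [ 0.1881 -0.0083  0.1704] hi [0.2441 0.037  0.2144] med [0.209  0.0031 0.1949]
top 230 slope [0.1715 0.0053] lateral [-0.0062 -0.0003] u [-0.198  0.22 ]
   brass 46 u,v,z lo [ 0.1929 -0.0106  0.0837] hi [0.2429 0.0357 0.2081] med [2.087e-01 2.000e-04 1.949e-01]
```

Emit:
move_arm:
  slide:
    - [-5,0,0]
    - [-8,0,0]
    - [-8,0,0]
    - [-8,0,0]
    - [-8,0,0]
    - [-6,0,0]
    - [-2,0,0]
    - [-1,0,0]
    - [-1,0,0]
    - [-1,0,0]
  roll: [0,0,0,0,0,0,0,0,0,0]
  gripper: [1,1,1,1,1,1,1,1,1,1]

```text
time: 60.6
ee_pos: [0.5008, 0.0975, 0.1714]
tcp_rot: [1.288, 1.244, -1.295]
contact_force: [0.7, 0.7, -3.3]
grip_width: 0.0127
```

```bash
python3 sl.py;python3 shut.py
```

```text
t 60.6 tcp [0.5008 0.0975 0.1714] yaw -0.091 tilt [-0.054  0.054 -0.997] w 0.0127 F [ 0.7  0.7 -3.3]
grasp [0.5025 0.0959 0.2023]
scene 292 slope [0.0839 0.0057] lateral [-0.0077  0.0015] u [-0.202  0.224]
   brass 31 u,v,z lo [ 0.1948 -0.0104  0.1876] hi [0.2482 0.0363 0.2306] med [0.2119 0.0013 0.2262]
top 274 slope [0.0802 0.0053] lateral [-0.0077 -0.0005] u [-0.198  0.223]
   brass 42 u,v,z lo [ 0.1954 -0.0109  0.1985] hi [0.228  0.0359 0.2352] med [0.2133 0.0008 0.2252]
scene 1628 lid angle -0.0017 z mid 0.21094538777270955
top 2946 lid angle 0.0008 z mid 0.20921284340739013
```

Emit:
move_arm:
  slide:
    - [-4,0,0]
    - [-5,0,0]
    - [-5,0,0]
    - [-4,0,0]
    - [-3,0,0]
    - [-1,0,0]
    - [-1,0,0]
    - [-1,0,0]
    - [-1,0,0]
    - [-1,0,0]
  roll: [0,0,0,0,0,0,0,0,0,0]
  gripper: [1,1,1,1,1,1,1,1,1,1]

```text
time: 61.8
ee_pos: [0.5006, 0.0957, 0.198]
tcp_rot: [1.284, 1.247, -1.298]
contact_force: [0.2, 1.4, -5.9]
grip_width: 0.0128
```

```bash
python3 sl.py;python3 shut.py
```

```text
t 61.8 tcp [0.5006 0.0957 0.198 ] yaw -0.089 tilt [-0.058  0.052 -0.997] w 0.0128 F [ 0.2  1.4 -5.9]
grasp [0.5024 0.0941 0.2289]
scene 285 slope [-0.0293  0.005 ] lateral [-0.0219  0.0017] u [-0.203  0.221]
   brass 28 u,v,z lo [ 0.1944 -0.0091  0.1966] hi [0.2412 0.0321 0.2332] med [0.2114 0.0013 0.2273]
top 301 slope [-0.0283  0.0048] lateral [-0.0227 -0.0006] u [-0.201  0.221]
   brass 48 u,v,z lo [ 0.1939 -0.0132  0.1926] hi [0.2273 0.0333 0.2369] med [ 0.2127 -0.0027  0.2284]
scene 1626 lid angle 0.0005 z mid 0.2110383935865246
top 2933 lid angle -0.0011 z mid 0.2090639422626048
```

Emit:
move_arm:
  slide:
    - [6,0,0]
    - [6,0,0]
    - [4,0,0]
    - [0,0,0]
    - [0,0,0]
    - [0,0,0]
    - [0,0,0]
    - [0,0,0]
    - [0,0,0]
    - [0,0,0]
  roll: [0,0,0,0,0,0,0,0,0,0]
  gripper: [1,1,1,1,1,1,1,1,1,1]

```text
time: 63.0
ee_pos: [0.5019, 0.0972, 0.1827]
tcp_rot: [1.29, 1.244, -1.293]
contact_force: [0.4, 0.3, -1.0]
grip_width: 0.0126
```

```bash
python3 sl.py
```

```text
t 63.0 tcp [0.5019 0.0972 0.1827] yaw -0.091 tilt [-0.053  0.055 -0.997] w 0.0126 F [ 0.4  0.3 -1. ]
grasp [0.5035 0.0955 0.2136]
scene 293 slope [0.0383 0.0055] lateral [-0.0195  0.0017] u [-0.203  0.223]
   brass 31 u,v,z lo [ 0.1911 -0.0118  0.196 ] hi [0.2397 0.0345 0.2356] med [ 2.111e-01 -2.000e-04  2.266e-01]
top 284 slope [0.0314 0.005 ] lateral [-0.0187 -0.0005] u [-0.2    0.222]
   brass 45 u,v,z lo [ 0.1934 -0.0144  0.2166] hi [0.2225 0.0314 0.238 ] med [ 0.212  -0.0027  0.2265]
```

Emit:
move_arm:
  slide:
    - [-5,0,0]
    - [-5,0,0]
    - [-5,0,0]
    - [-5,0,0]
    - [-4,0,0]
    - [-3,0,0]
    - [-1,0,0]
    - [-1,0,0]
    - [-1,0,0]
    - [-1,0,0]
  roll: [0,0,0,0,0,0,0,0,0,0]
  gripper: [1,1,1,1,1,1,1,1,1,1]

```text
time: 64.1
ee_pos: [0.501, 0.0954, 0.2142]
tcp_rot: [1.283, 1.248, -1.297]
contact_force: [0.7, 2.5, -5.7]
grip_width: 0.0124
```

```bash
python3 sl.py | grep -v brass;python3 shut.py
```

```text
t 64.1 tcp [0.501  0.0954 0.2142] yaw -0.088 tilt [-0.059  0.053 -0.997] w 0.0124 F [ 0.7  2.5 -5.7]
grasp [0.5028 0.0937 0.2451]
scene 265 slope [-0.1018  0.005 ] lateral [-0.0169  0.0021] u [-0.204  0.216]
top 301 slope [-0.1006  0.0046] lateral [-0.0194 -0.0008] u [-0.2    0.219]
scene 1628 lid angle 0.0003 z mid 0.21099148662036912
top 2985 lid angle 0.0047 z mid 0.2091194698892254
```

Emit:
move_arm:
  slide:
    - [6,0,0]
    - [6,0,0]
    - [6,0,0]
    - [6,0,0]
    - [6,0,0]
    - [0,0,0]
    - [0,0,0]
    - [0,0,0]
    - [0,0,0]
    - [0,0,0]
  roll: [0,0,0,0,0,0,0,0,0,0]
  gripper: [1,1,1,1,1,1,1,1,1,1]

```text
time: 65.3
ee_pos: [0.5019, 0.0969, 0.1836]
tcp_rot: [1.29, 1.244, -1.294]
contact_force: [-0.2, 0.2, -1.7]
grip_width: 0.0124
```

```bash
python3 sl.py;python3 shut.py
```

```text
t 65.3 tcp [0.5019 0.0969 0.1836] yaw -0.091 tilt [-0.053  0.055 -0.997] w 0.0124 F [-0.2  0.2 -1.7]
grasp [0.5035 0.0952 0.2145]
scene 274 slope [-0.0297  0.0051] lateral [-0.0143  0.0016] u [-0.205  0.222]
   brass 30 u,v,z lo [ 0.193  -0.0106  0.1861] hi [0.2438 0.0358 0.2188] med [0.2097 0.0017 0.2132]
top 274 slope [-0.0304  0.0043] lateral [-0.0141 -0.0005] u [-0.203  0.22 ]
   brass 48 u,v,z lo [ 0.1922 -0.0117  0.2011] hi [0.2201 0.0357 0.2251] med [ 0.2105 -0.0013  0.2113]
scene 1626 lid angle -0.0015 z mid 0.21095035459573255
top 2955 lid angle 0.0036 z mid 0.20924000709547033
```

Slope is now −0.03 unloaded, the lid is still flat, and the hook is centred in the ring. I withdraw sideways.

Emit:
move_arm:
  slide:
    - [0,-8,0]
    - [0,-10,0]
    - [0,-10,0]
    - [0,-10,0]
    - [0,-10,0]
    - [0,-10,0]
    - [-2,-10,5]
    - [-2,0,15]
    - [-2,0,20]
    - [0,0,20]
  roll: [0,0,0,0,0,0,0,0,0,0]
  gripper: [1,1,1,1,1,1,1,1,1,1]

```text
time: 66.5
ee_pos: [0.4195, 0.045, 0.1923]
tcp_rot: [1.283, 1.249, -1.286]
contact_force: [0.6, -0.2, -1.1]
grip_width: 0.0129
```

```bash
python3 sl.py;python3 shut.py; python3 -c "
from h import *
gog([.370,-.016,.13],.041)"
```

```text
t 66.5 tcp [0.4195 0.045  0.1923] yaw -0.082 tilt [-0.053  0.055 -0.997] w 0.0129 F [ 0.6 -0.2 -1.1]
grasp [0.4211 0.0433 0.2232]
scene 288 slope [-0.0313  0.005 ] lateral [-0.0138  0.0023] u [-0.204  0.22 ]
   brass 36 u,v,z lo [ 0.1906 -0.0108  0.2131] hi [0.2199 0.0354 0.2289] med [0.2105 0.0041 0.2211]
top 285 slope [-0.0313  0.0029] lateral [-0.0072 -0.0006] u [-0.203  0.214]
   brass 51 u,v,z lo [ 0.1879 -0.0114  0.2062] hi [0.2141 0.0343 0.2339] med [0.206  0.001  0.2195]
scene 1637 lid angle -0.0002 z mid 0.2110062677335335
top 2899 lid angle 0.0011 z mid 0.20919418617014424
t 66.7 tcp [0.4198 0.0455 0.192 ] yaw -0.084 tilt [-0.053  0.055 -0.997] w 0.0126 F [-0.1 -0.1 -2.3]
  roll -0.125 then shift mm [ 92.1 -49.1  63. ] | in present axes [ 92.1 -40.9  68.6]
```

Emit:
move_arm:
  slide:
    - [0,-8,8]
    - [0,-10,10]
    - [5,-10,10]
    - [10,-8,10]
    - [12,-6,10]
    - [12,-4,8]
    - [12,-3,6]
    - [12,0,2]
    - [10,0,0]
    - [5,0,0]
  roll: [-0.117,0,0,0,0,0,0,0,0,0]
  gripper: [1,1,1,1,1,1,1,1,1,1]

```text
time: 67.7
ee_pos: [0.3666, -0.0112, 0.1131]
tcp_rot: [1.214, 1.297, -1.193]
contact_force: [-0.1, -0.4, -1.6]
grip_width: 0.0124
```

```bash
python3 sl.py; python3 -c "
from h import *
gog([.375,-.016,.071],.033)"
```

```text
t 67.7 tcp [ 0.3666 -0.0112  0.1131] yaw 0.026 tilt [-0.044  0.059 -0.997] w 0.0124 F [-0.1 -0.4 -1.6]
grasp [ 0.368  -0.0131  0.1441]
scene 289 slope [-0.0199  0.0051] lateral [-0.0139  0.0015] u [-0.204  0.222]
   brass 35 u,v,z lo [ 0.1916 -0.0098  0.1353] hi [0.222  0.0366 0.1522] med [0.2109 0.0033 0.1438]
top 257 slope [-0.0271  0.0048] lateral [-0.0152 -0.0009] u [-0.202  0.218]
   brass 46 u,v,z lo [ 0.1943 -0.0126  0.134 ] hi [0.2183 0.0335 0.1567] med [0.2129 0.0011 0.1445]
t 67.8 tcp [ 0.3667 -0.0112  0.1133] yaw 0.027 tilt [-0.044  0.059 -0.997] w 0.0125 F [-0.9  0.7 -2.1]
  roll -0.006 then shift mm [72.6  9.9  7.6] | in present axes [72.6  9.9  7.6]
```

Emit:
move_arm:
  slide:
    - [8,2,2]
    - [10,2,2]
    - [10,1,1]
    - [10,1,1]
    - [10,0,0]
    - [8,0,0]
    - [6,0,0]
    - [3,0,0]
    - [1,0,0]
    - [0,0,0]
  roll: [-0.006,0,0,0,0,0,0,0,0,0]
  gripper: [1,1,1,1,1,1,1,1,1,1]

```text
time: 68.8
ee_pos: [0.3746, -0.0129, 0.0427]
tcp_rot: [1.214, 1.294, -1.184]
contact_force: [0.2, -0.4, -1.7]
grip_width: 0.0125
```

```bash
python3 sl.py; python3 -c "
from h import *
gog([.375,-.016,.071],.033)"
```

```text
t 68.8 tcp [ 0.3746 -0.0129  0.0427] yaw 0.031 tilt [-0.037  0.06  -0.998] w 0.0125 F [ 0.2 -0.4 -1.7]
grasp [ 0.3758 -0.0148  0.0736]
scene 273 slope [-0.02    0.0052] lateral [-0.0132  0.0013] u [-0.204  0.218]
   brass 31 u,v,z lo [ 0.1955 -0.01    0.0619] hi [0.2182 0.034  0.0822] med [0.2112 0.0021 0.0735]
top 155 slope [-0.0114  0.0046] lateral [-0.0069 -0.002 ] u [0.048 0.221]
   brass 50 u,v,z lo [ 0.1927 -0.011   0.0045] hi [0.2296 0.0339 0.0873] med [0.2123 0.0003 0.0751]
t 68.9 tcp [ 0.3748 -0.013   0.0429] yaw 0.031 tilt [-0.037  0.06  -0.998] w 0.0124 F [-0.6  0.3 -1.6]
  roll -0.002 then shift mm [ 2.8 -0.8  1.3] | in present axes [ 2.8 -0.8  1.3]
```

Emit:
move_arm:
  slide:
    - [1,7,0]
    - [0,8,0]
    - [0,30,0]
    - [0,25,0]
    - [0,10,0]
    - [0,0,0]
    - [0,0,0]
    - [0,0,0]
    - [0,0,0]
    - [0,0,0]
  roll: [0,0,0,0,0,0,0,0,0,0]
  gripper: [1,1,1,1,1,1,1,1,1,1]

```text
time: 69.9
ee_pos: [0.4252, -0.0132, 0.04]
tcp_rot: [1.17, 1.336, -1.242]
contact_force: [-1.9, -0.5, 1.8]
grip_width: 0.0126
```

```bash
python3 sl.py; python3 pp.py | tail -5;python3 -c "
from h import *
gog([.4287,-.016,.070],.033)"
```

```text
t 69.9 tcp [ 0.4252 -0.0132  0.04  ] yaw 0.032 tilt [-0.107  0.045 -0.993] w 0.0126 F [-1.9 -0.5  1.8]
grasp [ 0.4285 -0.0146  0.0708]
scene 280 slope [-0.0113  0.0057] lateral [-0.0149  0.0006] u [-0.204  0.218]
   brass 34 u,v,z lo [ 0.1924 -0.0106  0.0625] hi [0.2188 0.0347 0.0797] med [0.2115 0.0021 0.0728]
top 173 slope [-0.051   0.0104] lateral [-0.0053 -0.0021] u [0.048 0.222]
   brass 49 u,v,z lo [ 0.1926 -0.0119  0.0009] hi [0.2296 0.0339 0.0879] med [ 0.2125 -0.0005  0.0713]
scene 288 x slope -0.0494 z slope -0.0092 at grasp [0.4297 0.0762] y [-0.2194  0.2053]
   brass 31 [0.4091 0.1827 0.0634] [0.4568 0.2053 0.0785] med [0.4254 0.1964 0.0731]
top 186 x slope -0.0471 z slope -0.0262 at grasp [0.4267 0.0778] y [0.0214 0.2072]
   brass 44 [0.4097 0.1818 0.0608] [0.4556 0.2072 0.0855] med [0.422  0.1983 0.0727]
wrist 8176 x slope -0.0611 z slope -0.0491 at grasp [0.4313 0.0797] y [-0.0524  0.1086]
t 70.15 tcp [ 0.4253 -0.0132  0.0398] yaw 0.032 tilt [-0.106  0.045 -0.993] w 0.0127 F [-1.6 -0.3  2.5]
  roll -0.001 then shift mm [0.6 0.1 1.4] | in present axes [0.6 0.1 1.4]
```

Emit:
move_arm:
  slide:
    - [0,25,0]
    - [0,25,0]
    - [0,0,0]
    - [0,0,0]
    - [0,0,0]
    - [0,0,0]
    - [0,0,0]
    - [0,0,0]
    - [0,0,0]
    - [0,0,0]
  roll: [0,0,0,0,0,0,0,0,0,0]
  gripper: [1,1,1,0.6,0.4,0.3,0.2,0.2,0.2,0.2]
  force: 60

```text
time: 71.15
ee_pos: [0.4239, -0.0136, 0.0362]
tcp_rot: [1.102, 1.401, -1.334]
contact_force: [0.3, -0.9, 0.4]
grip_width: 0.0342
```

```bash
python3 pl.py; python3 pp.py | grep -A1 -E "scene|top"
```

```text
W pole x= [-0.039   0.4299] z= [0.0146 0.0762] y -0.050705920590715874 0.1053913495927217 ztop98 0.0844
   bracket top 7081 [ 0.4001 -0.0278  0.088 ] [0.4986 0.0583 0.105 ]
S pole x= [-0.0345  0.4284] z= [-0.0015  0.0765] y -0.19917147233905033 0.18978733188387895 ztop98 0.085
   bracket top 51 [ 0.4002 -0.0315  0.0881] [0.495  0.0531 0.1043]
   bracket top 21 [ 0.4571 -0.148   0.0885] [ 0.4685 -0.1248  0.1   ]
T pole x= [-0.0448  0.4276] z= [-0.0016  0.0761] y -0.07269108570767821 0.18933911204937975 ztop98 0.0852
   bracket top 23 [ 0.406  -0.0292  0.0885] [0.4604 0.0519 0.1042]
t 71.3 tcp [ 0.4238 -0.0136  0.0363] yaw 0.028 tilt [-0.215  0.026 -0.976] w 0.0339 F [ 0.1  0.5 -0.2]
  roll -0.012 then shift mm [-33.8  -3.1   0.4] | in present axes [-33.8  -3.1   0.4]
scene 240 x slope -0.0387 z slope -0.0023 at grasp [0.4306 0.0768] y [-0.2182  0.2048]
   brass 31 [0.4123 0.1806 0.0498] [0.4521 0.2048 0.0857] med [0.4274 0.1981 0.0701]
top 213 x slope -0.0434 z slope -0.0043 at grasp [0.4279 0.0762] y [-0.0727  0.2071]
   brass 38 [0.413  0.1815 0.0451] [0.4532 0.2071 0.0852] med [0.4229 0.1971 0.0744]
```

Pole is back on its original line (x slope −0.04, level, same height). I retract straight along the tool.

Emit:
move_arm:
  slide:
    - [-8,0,0]
    - [-12,0,0]
    - [-15,0,0]
    - [-20,0,0]
    - [-20,0,0]
    - [-25,0,0]
    - [-25,0,0]
    - [-25,0,0]
    - [-20,0,0]
    - [-10,0,0]
  roll: [0,0,0,0,0,0,0,0,0,0]
  gripper: [0.2,0.2,0.2,0.2,0.2,0.2,0.2,0.2,0.2,0.2]

```text
time: 72.45
ee_pos: [0.4625, -0.018, 0.2227]
tcp_rot: [1.099, 1.404, -1.334]
contact_force: [-0.1, -0.5, -0.5]
grip_width: 0.0342
```

```bash
python3 pl.py; python3 shut.py; python3 - <<'E'
from h import *
a=read_camera("scene"); b=read_camera("top"); w=read_camera("wrist")
cv2.imwrite("pics/f.png",np.vstack([np.hstack([cv2.resize(a["image"][40:310,140:370],(400,470)),cv2.resize(w["image"][:,100:427],(400,470))])])[...,::-1])
for n in ("dipper_blue","dipper_white","dipper_steel","vase","rub_pad","grit_jar"):
  for nm,p in(("s",a),("t",b)):
    for r in trace(p,n)[:3]:
      m=r["mask"]; X=cloud(p)[m]; X=X[~np.isnan(X[:,0])]
      if r["confidence"]>.3 and len(X): print(nm,n,round(r["confidence"],2),np.round(np.median(X,0),3),"zlo/hi",np.round(np.percentile(X[:,2],[3,97]),3),p["image"][m].mean(0).astype(int))
E
```

```text
W pole x= [-0.0394  0.4301] z= [-0.0001  0.0765] y -0.1998848789919077 0.16964182518354773 ztop98 0.0833
   bracket top 292 [0.4502 0.0363 0.0881] [0.4622 0.0583 0.0957]
   bracket top 187 [ 0.4582 -0.1429  0.0881] [ 0.4704 -0.1208  0.0957]
S pole x= [-0.0413  0.429 ] z= [-0.0071  0.0767] y -0.19982659375316827 0.1405854932155359 ztop98 0.0849
   bracket top 20 [0.4018 0.0321 0.0881] [0.4602 0.0529 0.0974]
   bracket top 22 [ 0.4116 -0.1481  0.0892] [ 0.4692 -0.1237  0.0992]
T pole x= [-0.0452  0.4276] z= [0.004  0.0755] y -0.19800942716136766 0.18991671458364254 ztop98 0.0854
   bracket top 17 [0.4016 0.0171 0.0884] [0.459  0.1262 0.1024]
t 72.6 tcp [ 0.4615 -0.0182  0.2208] yaw 0.031 tilt [-0.22   0.026 -0.975] w 0.0344 F [ 0.6 -0.8 -0.3]
  roll -0.009 then shift mm [154.5   0.6   0.9] | in present axes [154.5   0.6   0.9]
scene 1643 lid angle -0.0013 z mid 0.21097368390938398
top 2955 lid angle 0.0027 z mid 0.20930976347371105
s dipper_blue 0.83 [ 0.655 -0.244  0.15 ] zlo/hi [0.118 0.206] [ 68  93 114]
s dipper_blue 0.74 [ 0.556 -0.624  0.032] zlo/hi [0.003 0.067] [185 160  67]
s 
[... 834 characters left out ...]
] [55 31 15]
s vase 0.6 [0.712 0.191 0.078] zlo/hi [0.015 0.12 ] [51 25 43]
t vase 0.72 [0.701 0.217 0.07 ] zlo/hi [-0.     0.119] [41 22 34]
t vase 0.7 [0.552 0.459 0.208] zlo/hi [0.199 0.217] [144 146 135]
t vase 0.69 [ 0.652 -0.24   0.166] zlo/hi [0.002 0.209] [43 69 88]
s rub_pad 0.45 [0.365 0.306 0.027] zlo/hi [0.009 0.032] [174  94  49]
t rub_pad 0.59 [ 0.292 -0.261  0.11 ] zlo/hi [0.089 0.118] [31 32 32]
t rub_pad 0.58 [0.329 0.306 0.028] zlo/hi [0.006 0.038] [183  91  26]
s grit_jar 0.62 [ 0.306 -0.273  0.084] zlo/hi [0.011 0.113] [106 104  99]
t grit_jar 0.68 [ 0.292 -0.261  0.11 ] zlo/hi [0.086 0.118] [33 34 33]
t grit_jar 0.53 [0.426 0.065 0.075] zlo/hi [0.004 0.085] [132 127 117]
```

View pics/f.png

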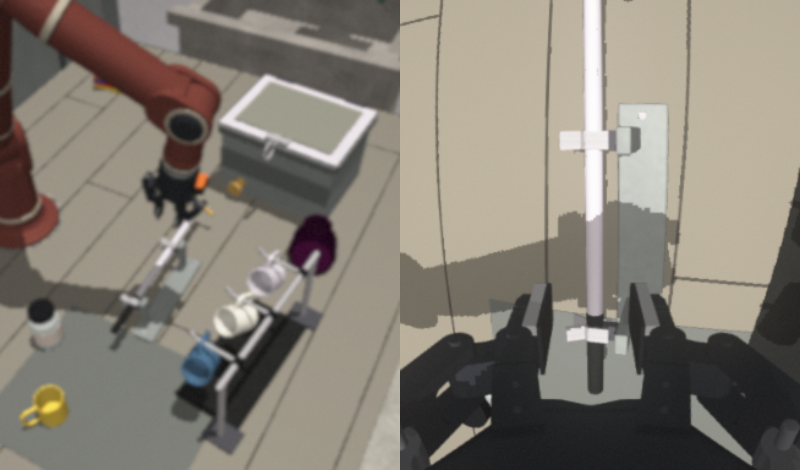

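The final view shows the lid shut flat, all three mugs on their hooks (blue (203,360), white (235,320), steel (265,273)), and the pole in both clips (wrist view (595,140) and (590,335)). The gripper is clear of everything, so I hand in.

```bash
python3 -c "
from bench import *
print(close_job(), get_state()['time'])"
```

```text
the job is handed in; nothing more can be done
the job is handed in; nothing more can be done
```

The grit tank is closed down and the job was handed in at about 73 s of the 208 s allowed. No verdict was given.

**What I did**
- **Dippers:** steel hangs on hook0, white on hook1 and blue on hook2. There was no green one. I left the yellow and brown look-alikes where they were.
- **Lid:** I snapped the pole out, put its hook through the ring and pulled the lid shut. I then took the hook out and pushed the pole back into its clips.

**Last checks**
- **Lid:** the measured angle was −0.001 to +0.003 rad, so it reads flat shut.
- **Pole:** it lies on its original line, level, and both clips show around it.
- **Dippers:** all three hang with their handles at hook height and their bodies clear of the bench.
- **Vase, pad, jar:** they were found at about their starting positions.
- **Gripper:** it was clear of everything, about 15 cm above the pole.

**What went wrong or disagreed**
- **Tool position:** the fingertips sit about 30 mm behind where the reported tool position puts them. Because of this, white and blue were lifted by their walls instead of gripped round the body, and my first try at the pole closed above it.
- **Gripper tilt:** it drifted over the run, up to about 0.2 rad by the end.
- **Pole in the grip:** it twisted while I pressed the lid down. I turned it back against the ring, and the lid stayed shut.
- **Pole prong:** in the rest it now seems to point lower than the near-level position it started in. I left it that way.

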